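# Set up a sample plate: register it, clip on the logger probes, hang its tag

## Robot

A 7-joint arm with a two-finger parallel gripper is mounted at the origin on the work surface. World frame = base frame: x ahead of the robot, y to its left, z up, the work surface at z = 0. Lengths are in m, angles in rad, forces in N, time in s.
With the tool pointing down it reaches from about 0.4 to 0.85 m from the base axis. Payload 6.9 kg.
Tool frame: the origin (TCP) lies midway between the tips of the shut fingers; the grasp point (between the pads) lies 19 mm behind it; z points along the fingers, y is the line along which they close (so a half turn about z gives the same grasp; the last joint's range is limited). The gripper opens to 85 mm and grips with 20 to 120 N. Pads are 22 mm wide; open, the fingers measure 114 mm over their backs; the gripper's body (76 mm by 85 mm) begins 54 mm behind the grasp point. The pads swing forward as they close: fully open they stand 13 mm farther back than shut.
Start: joints at [1.423, 0.507, -0.238, 1.5, 0.126, 1.149, -0.155], TCP at [0.156, -0.605, 0.231] pointing down, gripper open.
Joint ranges: [-3.08, 3.08], [-0.24, 2.05], [-1.43, 1.35], [0, 2.5], [-1.52, 4.66], [0.17, 1.96], [-2.89, 2.89]. Speed limits (rad/s): [2.39, 2.39, 3.14, 3.14, 3.14, 3.14, 3.14].

## Interface

Orientations are given as a unit quaternion [x, y, z, w].
In Python, from workcell import robot, cams, ticket gives the robot as it stands.
- The arm moves only by the shell command python3 -m crank 'ROWS' [FORCE]. ROWS is JSON, a list of rows, each an object with "jaw": the opening, from -1 (shut) to 1 (fully open); "linear": the shift along the tool's x, y, z in mm, a list of three; "turn": the turn about the tool's z in degrees. A call has 1 to 8 rows; each row shifts and turns the commanded pose from where the row before left it, along the tool's axes as they then stand; what a row does not reach is not made up. A row lasts 1/8 s, in which the tool goes at most 62.5 mm and 10.7 degrees, less where a joint would pass 70% of its speed; a pose out of reach is approached as far as the arm can. A call with a gripper value outside its range is refused whole. The fingers move at their own pace and stop on an object; FORCE is the grip in N (left out, the last holds). Time passes only in rows, so rows that do not move let the fingers close. It gives the time, the measured TCP pose, the force, the opening and the grip force at its end, in the units of the state.
- robot.observe(): the state, without advancing time (a new reading comes with each control period).
- cams.camera(name): name is "scene" or "top" or "wrist"; returns the picture (384x512x3 uint8, red, green, blue); there is no depth.
- cams.camera_info(name): a dict with "mtx" (3x3 intrinsics, pixels), "R" (3x3) and "t" (3): a world point X has camera coordinates R X + t; the wrist camera has in their place "tool_from_camera" (4x4, takes a point from camera to tool coordinates, whose origin is the TCP and whose axes are the flange's). Camera axes: x right, y down, z forward; pixel columns grow to the right and rows downward; lengths in m; the calibration is good to about 2 mm. A picture is of the moment at which its call begins: read the wrist's pose just before it. camera_info takes no time and is no camera call.
- ticket.close_job(): hands the job in; it is judged then, once.
Trained networks look in the newest picture that a camera, given by its name, has taken for a name from the list of things; names that differ only in an ending like _2 or _b are one class to them, and where a whole thing is asked for, a point or a joint stands for the part that bears it (a point fixed in the world has none). Each returns a list of dicts, best first, with "p" (0 to 1); they miss things now and then, are a little off and sometimes report something else, mostly with a low value. They report only what shows in the picture. A call takes as long as a camera call. They do not tell look-alikes from the thing itself.
- cams.outline_of(camera, query): "region" (384x512 bool, what is visible of it) and "rect" ([left, top, right, bottom] in pixels, round what is visible of it).
The state is a dict: "t": time; "qpos": joint angles; "dq": joint speeds; "joint_efforts": joint torques, N m; "tcp_pos": TCP position; "orientation": TCP orientation; "ft_force": force on the tool from outside, world axes, zero at the start; "torque": the same for the moment, N m; "width": finger opening in m; "finger_force": force on a finger pad.
Only numpy, scipy, OpenCV 4.12 (cv2) and the standard library are available. Lean on these libraries where they do the work, as an engineer would, in place of code of your own. Each camera call takes 0.05 s, during which the arm holds its last target. There are 200 camera calls.

## Task

Set up the sample plate for its test run: first push the white plate flush against both stops of the aluminium corner fixture. Then clip every sprung probe lying on the mat onto the post of its own colour, squeezing its two finger plates to extend the hook, catching the post between nose and hook, and releasing so that it clamps the post and lies flat on the plate. When all are clipped, hang the orange tag from the rack on the stand's hook without dislodging the blue tag; leave the plate flush against both stops and the beaker and the vial alone.

Things in the scene. Friction and masses are not known exactly. Their poses are not given: they have to be found in the camera images.
- fixture: Two fixed aluminium stop bars, 24 mm high, forming an L on the bench. Origin: the inner corner where the two stop faces meet, at bench level. The back stop's face lies in the plane x = 0 of this frame and runs from y = -250 to y = +22 mm; the side stop's face lies in the plane y = 0 and runs from x = -150 to x = -20 mm. The plate belongs on the side of negative x and negative y.
- plate: White sample plate, 150 mm (x) by 240 mm (y) by 16 mm thick, about 0.7 kg, sliding flat on the bench, with four upright steel posts. Origin: centre of its underside; z up. Its +x edge goes against the back stop and its +y edge against the side stop, so registered it lies at (-75, -120) mm in the fixture's frame with no turn.
- stand: Fixed steel tag stand with one level hook. Origin at bench level; the hook is an 8 mm round bar whose axis runs 170 mm up along the frame's -x axis (y = 0) from the upright at x = +30 mm to x = -95 mm, where its end turns up, so that the tip's top is 184 mm up (x = -101 to -91 mm). Upright 12 mm thick.
- rack: Fixed grey tag rack, 74 mm long (y), 26 mm high, with an 11.6 mm slot along y whose floor is 6 mm up and whose walls reach 26 mm up; the new tag stands in it at the start. Origin: centre of its underside.
- tag_new: Orange tag, a stiff plate 8 mm thick (x), 54 mm wide (y), 94 mm high (z), 40 g. Origin: centre of its lower edge. It has a through hole 30 mm wide (y) and 30 mm high, from z = 40 to z = 70 mm; above the hole a 24 mm bar for gripping. Hanging on the stand's hook its origin is 104 mm above the bench.
- tag_old: Blue tag of the same shape and size, already hanging on the stand's hook near the upright (at about x = -5 mm of the stand).
- probe_red: Red sprung grabber probe, 65 g, 95 x 26 x 42 mm; may be absent; starts on a fixed 3 mm mat. Origin: on its underside; x points to its hook end, z up; flat sled x -30 to 26. Two upright plates, 22 mm wide, z up to 42, are squeezed together along x: fixed front plate, outer face x 26, below z 15 a nose runs on in front of it to x 58; sprung rear plate (plunger), outer face x -26 relaxed, -12 pressed
- probe_red_plunger (a joint): m pressed: 0 relaxed (4 N spring), 0.014 full (7.5 N), 0.005 on a post. Carries the hook (z 5 to 13 mm): side bar (inner face y -4) and front cross-bar, open to +y, where a 2.5 mm lip (y 6 to 9) bends back. Gap nose (face x 58, y -3 to 8) to cross-bar: 3 mm relaxed, 17 pressed (14.5 past the lip). Released round a post, nose and hook clamp it, its axis at x 62, y -1 to 3
- probe_blue: blue probe, same shape as the red one; may be absent
- probe_blue_plunger (a joint): blue probe's plunger, as the red one's
- probe_yellow: yellow probe, same shape as the red one; may be absent
- probe_yellow_plunger (a joint): yellow probe's plunger, as the red one's
- probe_green: green probe, same shape as the red one; may be absent
- probe_green_plunger (a joint): green probe's plunger, as the red one's
- post_red (a point): foot of the axis of the red-collared post, on the plate's upper face; post 8 mm thick, 30 mm high above the face (bare steel, red disc 20 mm wide and 2 mm high round its foot). The four posts stand 58 mm apart in a row along the plate's y, 35 mm to +x of its middle.
- post_blue (a point): foot of the axis of the blue-collared post, on the plate's upper face; post 8 mm thick, 30 mm high above the face (bare steel, blue disc 20 mm wide and 2 mm high round its foot). The four posts stand 58 mm apart in a row along the plate's y, 35 mm to +x of its middle.
- post_yellow (a point): foot of the axis of the yellow-collared post, on the plate's upper face; post 8 mm thick, 30 mm high above the face (bare steel, yellow disc 20 mm wide and 2 mm high round its foot). The four posts stand 58 mm apart in a row along the plate's y, 35 mm to +x of its middle.
- post_green (a point): foot of the axis of the green-collared post, on the plate's upper face; post 8 mm thick, 30 mm high above the face (bare steel, green disc 20 mm wide and 2 mm high round its foot). The four posts stand 58 mm apart in a row along the plate's y, 35 mm to +x of its middle.
- beaker: small clear glass beaker, 50 mm wide, 60 mm high, a bystander
- vial: small amber vial, 28 mm wide, 50 mm high, a bystander
Mind the look-alikes: they are no part of the job. Of the things that look like the probe_yellow, the smallest one is meant.

How it is judged:
By the outcome, as a careful person would: the job done as asked, in the order asked, and still so for the second after the job is handed in, with the robot touching nothing.
Of probe_red, probe_blue, probe_yellow, probe_green only 2 to 4 are there at a start; the rules pass over those that are not, and their reading is None.
At some moment in a run one of plate, probe_red, probe_blue, probe_yellow, probe_green may be knocked a few centimetres aside while the robot is not near it.
It also fails if it takes over 210 s, if anything falls off the work surface, if the arm or the gripper's body presses on something with over 40 N, if the wrist force passes 120 N, or if a joint passes its speed limit or range.

## Working session

There is one attempt and no reset: what is moved stays moved. The work goes in short steps, Python scripts to look and compute and a shell command to move; the robot and the scene stay as the last step left them, time stands still between calls to the robot, and variables do not carry over. Pictures are saved under pics/ and viewed, at most 14 in all, crops included, and the job is handed in when it is done.

```bash
mkdir -p pics; ls; cat > h.py <<'E'
import numpy as np,cv2
from workcell import robot,cams,ticket
from scipy.spatial.transform import Rotation as Ro
def cam(name):
    s=robot.observe(); im=cams.camera(name); i=cams.camera_info(name); K=np.array(i["mtx"])
    if name=="wrist":
        T=np.eye(4);T[:3,:3]=Ro.from_quat(s["orientation"]).as_matrix();T[:3,3]=s["tcp_pos"]
        W=T@np.array(i["tool_from_camera"]); R=W[:3,:3].T; t=-R@W[:3,3]
    else: R=np.array(i["R"]);t=np.array(i["t"])
    return im,(K,R,t)
def at(c,uv,z):
    K,R,t=c; C=-R.T@t; d=R.T@np.linalg.solve(K,[uv[0],uv[1],1]); return (C+d*(z-C[2])/d[2])
def tri(cs,uvs):
    A=[];b=[]
    for (K,R,t),uv in zip(cs,uvs):
        C=-R.T@t; d=R.T@np.linalg.solve(K,[uv[0],uv[1],1]); d/=np.linalg.norm(d); P=np.eye(3)-np.outer(d,d); A.append(P);b.append(P@C)
    x=np.linalg.lstsq(np.vstack(A),np.hstack(b),rcond=None)[0]; return x
def px(c,X):
    K,R,t=c; p=K@(R@np.array(X)+t); return p[:2]/p[2]
def save(im,n,s=1.5): cv2.imwrite(f"pics/{n}.png",cv2.resize(im[:,:,::-1],None,fx=s,fy=s,interpolation=cv2.INTER_CUBIC))
E
python3 - <<'E'
from h import *
for n in("top","scene"):
    im,c=cam(n); save(im,n+"0"); np.savez(f"{n}.npz",K=c[0],R=c[1],t=c[2],im=im)
    print(n,-c[1].T@c[2], c[1].round(3).tolist())
    for q in["plate","fixture","stand","rack","tag_new","tag_old","probe_red","probe_blue","probe_yellow","probe_green","beaker","vial"]:
        print(q,[(round(o["p"],2),[int(v) for v in o["rect"]]) for o in cams.outline_of(n,q)])
i=cams.camera_info("wrist");print(np.round(i["tool_from_camera"],4).tolist(),i["mtx"]);print(robot.observe())
E
```

```text
pics
top [3.65166704e-01 5.65176816e-04 1.61907586e+00] [[-0.01, -1.0, 0.007], [-0.998, 0.01, -0.068], [0.068, -0.008, -0.998]]
plate [(0.94, [231, 137, 308, 181])]
fixture [(0.64, [213, 119, 294, 173]), (0.6, [171, 188, 176, 192]), (0.39, [231, 137, 302, 181])]
stand [(0.98, [375, 120, 409, 146])]
rack []
tag_new [(0.51, [354, 192, 373, 204])]
tag_old [(0.62, [386, 133, 411, 144]), (0.2, [213, 120, 293, 172])]
probe_red []
probe_blue [(0.73, [146, 170, 159, 201]), (0.31, [231, 133, 303, 178])]
probe_yellow [(0.89, [156, 236, 192, 267]), (0.64, [219, 209, 260, 235]), (0.62, [170, 169, 178, 193])]
probe_green []
beaker [(0.61, [213, 120, 292, 174]), (0.59, [386, 171, 403, 190]), (0.31, [353, 196, 375, 204])]
vial [(0.39, [166, 140, 178, 151])]
scene [1.07644613 0.43803664 0.76573601] [[-0.587, 0.81, -0.01], [0.551, 0.39, -0.738], [-0.593, -0.439, -0.675]]
plate [(0.63, [145, 140, 160, 159])]
fixture [(0.56, [175, 235, 298, 293]), (0.42, [340, 241, 366, 278])]
stand [(0.75, [96, 124, 149, 194]), (0.66, [186, 192, 283, 266])]
rack [(0.76, [177, 150, 204, 166]), (0.71, [181, 193, 289, 26
[... 679 characters left out ...]
1.3, 'qpos': array([ 1.42348687,  0.50749982, -0.23759513,  1.50018009,  0.12568239,
        1.14888273, -0.15478965]), 'dq': array([-0.00036157,  0.00048896,  0.00066241, -0.00112564,  0.00021929,
       -0.00041557,  0.00177233]), 'joint_efforts': array([-8.16558950e-04, -6.20373774e+01, -2.18539886e+00, -2.49963748e+01,
        1.37640524e-02,  2.31483697e-03,  1.86103557e-05]), 'tcp_pos': array([ 0.15630892, -0.60514323,  0.23128179]), 'orientation': array([9.92023264e-01, 1.26054920e-01, 1.41481810e-05, 6.20885394e-07]), 'ft_force': array([-0.7491    ,  0.68649936,  0.29675053]), 'torque': array([ 0.0002588 , -0.0327899 , -0.06362334]), 'finger_force': 0.0, 'width': 0.08529923723909622}
```

```bash
python3 - <<'E'
from h import *
im=np.load("top.npz")["im"][105:280,125:420]; cv2.imwrite("pics/t1.png",cv2.resize(im[:,:,::-1],None,fx=2.7,fy=2.7,interpolation=cv2.INTER_CUBIC))
im=np.load("scene.npz")["im"][110:310,80:420]; cv2.imwrite("pics/s1.png",cv2.resize(im[:,:,::-1],None,fx=2.35,fy=2.35,interpolation=cv2.INTER_CUBIC))
E
```

```text
(no output)
```

View pics/t1.png

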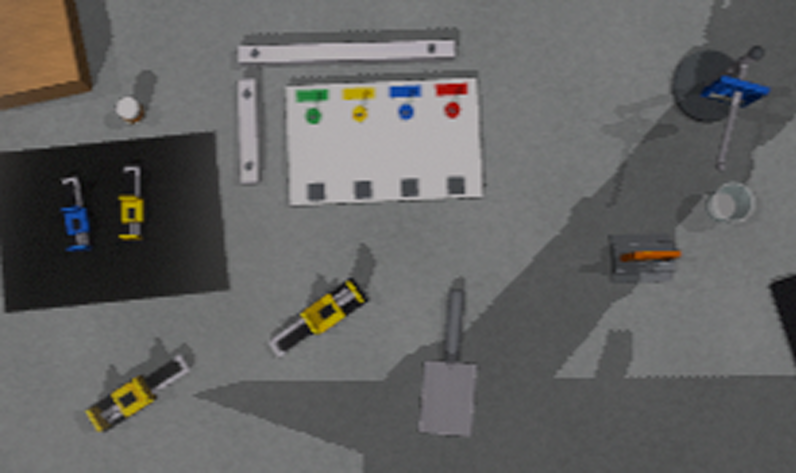

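View pics/s1.png

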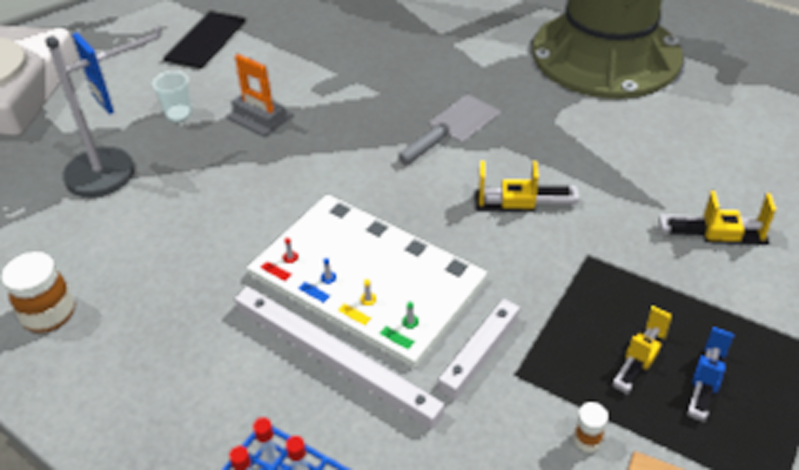

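```bash
cat >> h.py <<'E'
def ld(n):
    d=np.load(n+".npz"); return d["im"],(d["K"],d["R"],d["t"])
E
python3 - <<'E'
from h import *
im,c=ld("top"); print(c[0][0,0])
f=lambda x,y:(125+x/2.7,105+y/2.7)
for n,x,y,z in[("plate UL",287,85,.016),("UR",476,78,.016),("LL",290,206,.016),("LR",483,196,.016),("back L lower",240,63,.024),("back R lower",455,55,.024),("side top r",259,80,.024),("side bot r",259,183,.024),("postG",314,115,.018),("postR",452,110,.018),("blue hook",72,180,.01),("blue rear",82,248,.01),("yel hook",132,169,.01),("yel rear",131,238,.01),("vial",127,108,.05),("beaker",730,200,.06),("tag new L",622,258,.11),("tag new R",680,253,.11),("stand base",706,85,0),("hook tip",722,165,.17),("upright",752,55,.17),("look1",325,315,.03),("look2",130,398,.03),("mat TR",213,132,0),("boxcorner",90,88,.08)]:
    print(n,at(c,f(x,y),z)[:2].round(3))
E
```

```text
479.64166019305503
plate UL [0.654 0.103]
UR [ 0.661 -0.133]
LL [0.503 0.1  ]
LR [ 0.513 -0.14 ]
back L lower [0.681 0.161]
back R lower [ 0.689 -0.107]
side top r [0.659 0.137]
side bot r [0.531 0.138]
postG [0.616 0.07 ]
postR [ 0.621 -0.103]
blue hook [0.538 0.372]
blue rear [0.453 0.359]
yel hook [0.551 0.297]
yel rear [0.465 0.298]
vial [0.622 0.296]
beaker [ 0.501 -0.435]
tag new L [ 0.43  -0.293]
tag new R [ 0.435 -0.361]
stand base [ 0.652 -0.426]
hook tip [ 0.531 -0.396]
upright [ 0.656 -0.434]
look1 [0.367 0.057]
look2 [0.269 0.295]
mat TR [0.598 0.198]
boxcorner [0.641 0.335]
```

```bash
python3 -m crank '[{"jaw":1,"linear":[0,0,-50],"turn":7.2},{"jaw":1,"linear":[0,0,-50],"turn":7.3},{"jaw":1,"linear":[40,-45,0],"turn":0},{"jaw":1,"linear":[40,-45,0],"turn":0},{"jaw":1,"linear":[40,-45,0],"turn":0},{"jaw":1,"linear":[40,-45,0],"turn":0},{"jaw":1,"linear":[40,-45,0],"turn":0},{"jaw":1,"linear":[40,-45,0],"turn":0}]' 60
python3 -m crank '[{"jaw":1,"linear":[40,-45,0],"turn":0},{"jaw":1,"linear":[40,-45,0],"turn":0},{"jaw":1,"linear":[30,-50,0],"turn":0},{"jaw":1,"linear":[30,-50,0],"turn":0},{"jaw":1,"linear":[30,-50,0],"turn":0},{"jaw":1,"linear":[30,-50,0],"turn":0},{"jaw":1,"linear":[20,-50,0],"turn":0},{"jaw":1,"linear":[4,-25,0],"turn":0}]'
```

```text
t: 2.3
tcp_pos: [0.3974, -0.3337, 0.3316]
orientation: [1.0, -0.0, 0.0, 0.0]
ft_force: [0.3, -0.9, -0.5]
width: 0.0853
finger_force: 0.0
t: 3.3
tcp_pos: [0.6211, 0.0338, 0.3308]
orientation: [1.0, 0.002, -0.0, -0.001]
ft_force: [-0.5, -1.0, 0.1]
width: 0.0857
finger_force: 0.0
```

```bash
python3 -m crank '[{"jaw":1,"linear":[0,0,0],"turn":0},{"jaw":1,"linear":[0,0,0],"turn":0}]'
python3 - <<'E'
from h import *
im,c=cam("wrist"); np.savez("w1.npz",K=c[0],R=c[1],t=c[2],im=im); save(im,"w1",1.56)
for q in["plate","fixture","post_red","probe_blue","probe_yellow"]:
    print(q,[(round(o["p"],2),[int(v) for v in o["rect"]]) for o in cams.outline_of("wrist",q)])
E
```

```text
t: 3.55
tcp_pos: [0.6204, 0.0283, 0.3313]
orientation: [1.0, -0.001, -0.0, 0.001]
ft_force: [-0.5, 0.4, 0.2]
width: 0.0852
finger_force: 0.0
plate [(0.85, [203, 116, 372, 219])]
fixture [(0.6, [158, 81, 359, 204])]
post_red [(0.62, [203, 115, 372, 222]), (0.54, [29, 201, 60, 257]), (0.18, [78, 189, 101, 254])]
probe_blue [(0.62, [24, 200, 66, 262]), (0.15, [77, 188, 102, 253])]
probe_yellow [(0.79, [203, 267, 273, 318]), (0.72, [70, 190, 106, 251]), (0.3, [204, 118, 372, 222])]
```

View pics/w1.png

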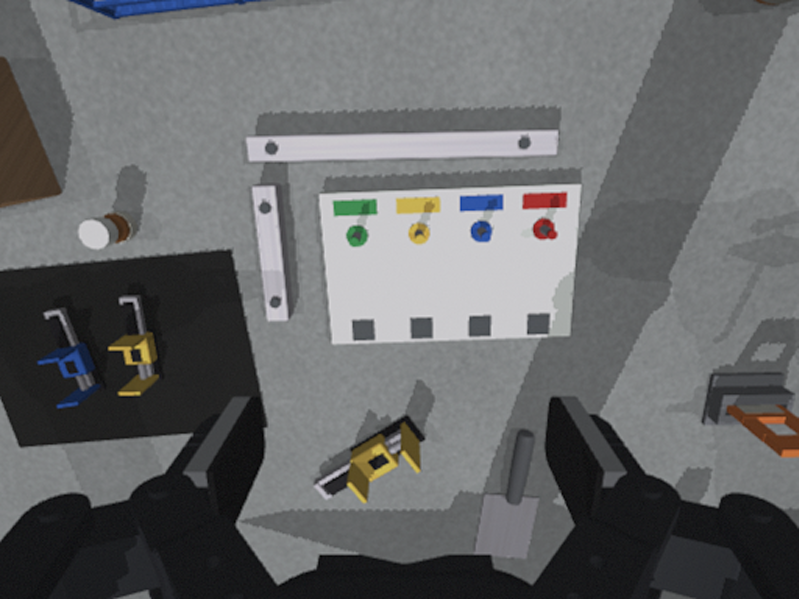

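```bash
cat >> h.py <<'E'
def rectify(im,c,z,x0,x1,y0,y1,s=2000):
    # out image: col=(y1-y)*s, row=(x1-x)*s
    W=int((y1-y0)*s);H=int((x1-x0)*s)
    src=np.float32([px(c,(x1,y1,z)),px(c,(x1,y0,z)),px(c,(x0,y0,z)),px(c,(x0,y1,z))])
    M=cv2.getPerspectiveTransform(src,np.float32([[0,0],[W,0],[W,H],[0,H]]))
    return cv2.warpPerspective(im,M,(W,H),flags=cv2.INTER_CUBIC)
def whites(im,c,z,box,th=165,s=2000):
    r=rectify(im,c,z,*box,s=s); m=(r.min(2)>th).astype(np.uint8); m=cv2.morphologyEx(m,cv2.MORPH_OPEN,np.ones((5,5)))
    out=[]
    for k in cv2.findContours(m,cv2.RETR_EXTERNAL,cv2.CHAIN_APPROX_NONE)[0]:
        if cv2.contourArea(k)<3000: continue
        b=cv2.boxPoints(cv2.minAreaRect(cv2.convexHull(k))); out.append([(round(box[1]-v/s,4),round(box[3]-u/s,4)) for u,v in b])
    return out,r,m
E
python3 - <<'E'
from h import *
im,c=ld("w1")
for z in(.016,.024):
    o,r,m=whites(im,c,z,(.45,.76,-.18,.2),th=155 if z<.02 else 140)
    print(z); [print(q) for q in o]
    cv2.imwrite(f"pics/r{z}.png",np.hstack([r[:,:,::-1],np.repeat(m[:,:,None]*255,3,2)])[::2,::2])
E
```

```text
0.016
[(np.float32(0.6618), np.float32(0.1663)), (np.float32(0.6621), np.float32(0.1452)), (np.float32(0.5311), np.float32(0.1433)), (np.float32(0.5308), np.float32(0.1645))]
[(np.float32(0.6555), np.float32(0.1065)), (np.float32(0.6636), np.float32(-0.1337)), (np.float32(0.5132), np.float32(-0.1388)), (np.float32(0.5051), np.float32(0.1014))]
[(np.float32(0.7045), np.float32(0.1671)), (np.float32(0.7095), np.float32(-0.1079)), (np.float32(0.6884), np.float32(-0.1083)), (np.float32(0.6833), np.float32(0.1667))]
0.024
[(np.float32(0.6627), np.float32(0.1646)), (np.float32(0.6631), np.float32(0.1431)), (np.float32(0.5335), np.float32(0.141)), (np.float32(0.5332), np.float32(0.1625))]
[(np.float32(0.6565), np.float32(0.1055)), (np.float32(0.6646), np.float32(-0.1312)), (np.float32(0.5158), np.float32(-0.1363)), (np.float32(0.5077), np.float32(0.1004))]
[(np.float32(0.7048), np.float32(0.1651)), (np.float32(0.7097), np.float32(-0.1063)), (np.float32(0.6881), np.float32(-0.1067)), (np.float32(0.6832), np.float32(0.1647))]
```

View pics/r0.016.png

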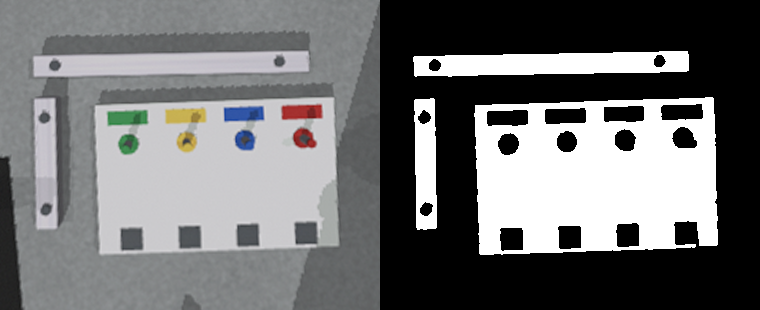

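```bash
python3 -m crank '[{"jaw":-1,"linear":[-50,15,0],"turn":0},{"jaw":-1,"linear":[-50,15,0],"turn":0},{"jaw":-1,"linear":[-50,14.5,0],"turn":0},{"jaw":-1,"linear":[0,0,60],"turn":0},{"jaw":-1,"linear":[0,0,60],"turn":0},{"jaw":-1,"linear":[0,0,60],"turn":0},{"jaw":-1,"linear":[0,0,50],"turn":0},{"jaw":-1,"linear":[0,0,50],"turn":0}]' 30
python3 -m crank '[{"jaw":-1,"linear":[0,0,43],"turn":-1},{"jaw":-1,"linear":[0,0,0],"turn":0},{"jaw":-1,"linear":[10,0,0],"turn":0},{"jaw":-1,"linear":[10,0,0],"turn":0},{"jaw":-1,"linear":[8,0,0],"turn":0},{"jaw":-1,"linear":[5,0,0],"turn":0},{"jaw":-1,"linear":[5,0,0],"turn":0},{"jaw":-1,"linear":[5,0,0],"turn":0}]'
python3 -m crank '[{"jaw":-1,"linear":[5,0,0],"turn":0},{"jaw":-1,"linear":[4,0,0],"turn":0},{"jaw":-1,"linear":[0,0,0],"turn":0}]'
```

```text
t: 4.85
tcp_pos: [0.4707, -0.0151, 0.0501]
orientation: [1.0, -0.001, 0.001, -0.0]
ft_force: [-0.7, 0.4, -0.6]
width: -0.0005
finger_force: 0.0
t: 5.85
tcp_pos: [0.5114, -0.0144, 0.0086]
orientation: [1.0, 0.008, -0.002, 0.0]
ft_force: [-7.0, 0.9, 5.7]
width: -0.0002
finger_force: 3.6
t: 6.22
tcp_pos: [0.5214, -0.0141, 0.0085]
orientation: [1.0, 0.008, -0.001, 0.0]
ft_force: [-5.5, -0.2, 3.2]
width: -0.0001
finger_force: 2.6
```

```bash
python3 -m crank '[{"jaw":-1,"linear":[2,0,0],"turn":0},{"jaw":-1,"linear":[1,0,0],"turn":0},{"jaw":-1,"linear":[0,0,0],"turn":0}]'; python3 -m crank '[{"jaw":-1,"linear":[1,0,0],"turn":0},{"jaw":-1,"linear":[0,0,0],"turn":0}]';python3 -m crank '[{"jaw":-1,"linear":[1,0,0],"turn":0},{"jaw":-1,"linear":[0,0,0],"turn":0}]'
```

```text
t: 6.6
tcp_pos: [0.524, -0.014, 0.0084]
orientation: [1.0, 0.009, -0.001, 0.0]
ft_force: [-6.0, -0.2, 4.1]
width: 0.0
finger_force: 3.0
t: 6.85
tcp_pos: [0.5247, -0.014, 0.0084]
orientation: [1.0, 0.009, -0.002, 0.0]
ft_force: [-8.1, 0.6, 5.1]
width: -0.0001
finger_force: 3.4
t: 7.1
tcp_pos: [0.5247, -0.0141, 0.0083]
orientation: [1.0, 0.009, -0.002, 0.0]
ft_force: [-9.1, 0.3, 7.9]
width: -0.0001
finger_force: 4.6
```

```bash
python3 -m crank '[{"jaw":-1,"linear":[1.5,0,0],"turn":0},{"jaw":-1,"linear":[0,0,0],"turn":0}]'; python3 -m crank '[{"jaw":-1,"linear":[1.5,0,0],"turn":0},{"jaw":-1,"linear":[0,0,0],"turn":0}]'
```

```text
t: 7.35
tcp_pos: [0.5247, -0.0141, 0.0081]
orientation: [1.0, 0.009, -0.004, 0.001]
ft_force: [-12.9, -0.0, 8.3]
width: -0.0
finger_force: 6.2
t: 7.6
tcp_pos: [0.5248, -0.0141, 0.008]
orientation: [1.0, 0.009, -0.005, 0.001]
ft_force: [-17.0, 0.8, 11.8]
width: 0.0001
finger_force: 7.9
```

```bash
python3 -m crank '[{"jaw":-1,"linear":[-22,0,0],"turn":0},{"jaw":-1,"linear":[0,0,-60],"turn":0},{"jaw":-1,"linear":[25,55,0],"turn":0},{"jaw":-1,"linear":[25,58,0],"turn":0},{"jaw":-1,"linear":[50,58,0],"turn":0},{"jaw":-1,"linear":[0,0,0],"turn":0},{"jaw":-1,"linear":[0,0,58],"turn":0},{"jaw":-1,"linear":[0,0,0],"turn":0}]'
python3 -m crank '[{"jaw":-1,"linear":[0,-10,0],"turn":0},{"jaw":-1,"linear":[0,-10,0],"turn":0},{"jaw":-1,"linear":[0,-8,0],"turn":0},{"jaw":-1,"linear":[0,-5,0],"turn":0},{"jaw":-1,"linear":[0,-5,0],"turn":0},{"jaw":-1,"linear":[0,-5,0],"turn":0},{"jaw":-1,"linear":[0,-5,0],"turn":0},{"jaw":-1,"linear":[0,0,0],"turn":0}]'
```

```text
t: 8.6
tcp_pos: [0.5987, -0.1709, 0.0071]
orientation: [1.0, 0.009, -0.004, -0.001]
ft_force: [-0.6, 0.3, 0.5]
width: 0.0004
finger_force: 0.0
t: 9.6
tcp_pos: [0.6015, -0.126, 0.0114]
orientation: [1.0, 0.008, 0.001, 0.001]
ft_force: [-0.4, -4.6, 3.0]
width: -0.0
finger_force: 2.3
```

```bash
python3 -m crank '[{"jaw":-1,"linear":[0,-4,2],"turn":0},{"jaw":-1,"linear":[0,-4,0],"turn":0},{"jaw":-1,"linear":[0,-2,0],"turn":0},{"jaw":-1,"linear":[0,0,0],"turn":0}]'
python3 -m crank '[{"jaw":-1,"linear":[0,-2,0],"turn":0},{"jaw":-1,"linear":[0,-1,0],"turn":0},{"jaw":-1,"linear":[0,0,0],"turn":0}]'
python3 -m crank '[{"jaw":-1,"linear":[0,-2,0],"turn":0},{"jaw":-1,"linear":[0,0,0],"turn":0}]'
python3 -m crank '[{"jaw":-1,"linear":[0,-2,0],"turn":0},{"jaw":-1,"linear":[0,0,0],"turn":0}]'
```

```text
t: 10.1
tcp_pos: [0.6015, -0.1169, 0.0096]
orientation: [1.0, 0.008, 0.001, 0.002]
ft_force: [-0.7, -6.8, 7.5]
width: 0.0
finger_force: 6.4
t: 10.48
tcp_pos: [0.6014, -0.1143, 0.0096]
orientation: [1.0, 0.007, 0.001, 0.002]
ft_force: [0.1, -7.7, 7.0]
width: 0.0001
finger_force: 6.7
t: 10.72
tcp_pos: [0.6014, -0.1122, 0.0096]
orientation: [1.0, 0.007, 0.001, 0.002]
ft_force: [-0.7, -7.2, 6.7]
width: -0.0001
finger_force: 6.6
t: 10.98
tcp_pos: [0.6014, -0.1102, 0.0096]
orientation: [1.0, 0.007, 0.001, 0.002]
ft_force: [-0.5, -7.4, 7.7]
width: 0.0
finger_force: 6.6
```

```bash
python3 -m crank '[{"jaw":-1,"linear":[0,-2,0],"turn":0},{"jaw":-1,"linear":[0,0,0],"turn":0}]'
python3 -m crank '[{"jaw":-1,"linear":[0,-2,0],"turn":0},{"jaw":-1,"linear":[0,0,0],"turn":0}]'
python3 -m crank '[{"jaw":-1,"linear":[0,-1.5,0],"turn":0},{"jaw":-1,"linear":[0,0,0],"turn":0}]'
python3 -m crank '[{"jaw":-1,"linear":[0,-1,0],"turn":0},{"jaw":-1,"linear":[0,0,0],"turn":0}]'
```

```text
t: 11.22
tcp_pos: [0.6014, -0.1082, 0.0096]
orientation: [1.0, 0.007, 0.001, 0.002]
ft_force: [-1.0, -9.2, 7.0]
width: -0.0001
finger_force: 6.6
t: 11.48
tcp_pos: [0.6013, -0.1062, 0.0096]
orientation: [1.0, 0.007, 0.001, 0.002]
ft_force: [-0.5, -7.0, 7.2]
width: 0.0
finger_force: 6.6
t: 11.72
tcp_pos: [0.6013, -0.1048, 0.0096]
orientation: [1.0, 0.007, 0.001, 0.002]
ft_force: [-0.5, -7.9, 7.8]
width: -0.0001
finger_force: 6.7
t: 11.98
tcp_pos: [0.6013, -0.1039, 0.0096]
orientation: [1.0, 0.007, 0.001, 0.002]
ft_force: [-0.9, -9.0, 8.1]
width: 0.0001
finger_force: 6.8
```

```bash
for i in 1; do python3 -m crank '[{"jaw":-1,"linear":[0,-1.5,0],"turn":0},{"jaw":-1,"linear":[0,0,0],"turn":0}]'
python3 -m crank '[{"jaw":-1,"linear":[0,-1.5,0],"turn":0},{"jaw":-1,"linear":[0,0,0],"turn":0}]'; done
python3 - <<'E'
from h import *
im,c=cam("top"); np.savez("top2.npz",K=c[0],R=c[1],t=c[2],im=im)
r=rectify(im,c,.016,.48,.74,-.15,.2,1500); 
w,cw=cam("wrist"); rw=rectify(w,cw,.016,.48,.74,-.15,.2,1500); cv2.imwrite("pics/p2.png",np.vstack([r,rw])[:,:,::-1][:800:,::][::1])
E
```

```text
t: 12.22
tcp_pos: [0.6012, -0.1039, 0.0096]
orientation: [1.0, 0.007, 0.001, 0.003]
ft_force: [0.4, -11.5, 7.4]
width: -0.0002
finger_force: 7.8
t: 12.48
tcp_pos: [0.6013, -0.1038, 0.0096]
orientation: [1.0, 0.006, 0.001, 0.004]
ft_force: [0.4, -14.1, 6.3]
width: -0.0002
finger_force: 8.8
```

```bash
python3 -c "
import cv2;i=cv2.imread('pics/p2.png');print(i.shape);h=i.shape[0]//2
import numpy as np
h=390;cv2.imwrite('pics/p2b.png',cv2.resize(np.hstack([i[:h],i[h:2*h]]),None,fx=.76,fy=.76))"
```

```text
(780, 525, 3)
```

View pics/p2b.png

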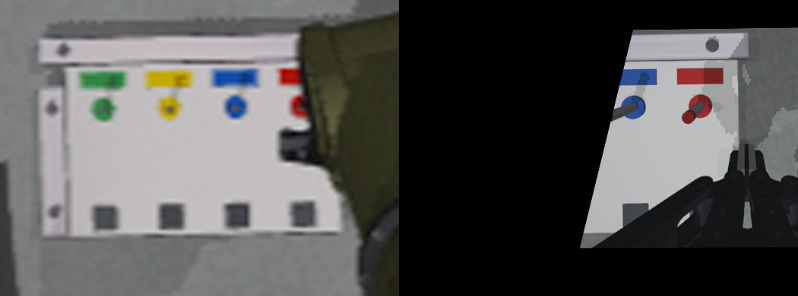

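```bash
python3 -m crank '[{"jaw":-1,"linear":[0,15,0],"turn":0},{"jaw":-1,"linear":[0,0,-60],"turn":0},{"jaw":-1,"linear":[0,-45,-42],"turn":1},{"jaw":1,"linear":[0,-45,-42],"turn":0},{"jaw":1,"linear":[0,-55,-42],"turn":0},{"jaw":1,"linear":[0,-55,-42],"turn":0},{"jaw":1,"linear":[0,-55,-42],"turn":0},{"jaw":1,"linear":[0,-45,0],"turn":0}]'
python3 -m crank '[{"jaw":1,"linear":[0,0,0],"turn":0},{"jaw":1,"linear":[0,0,0],"turn":0}]'
python3 - <<'E'
from h import *
im,c=cam("wrist"); np.savez("w3.npz",K=c[0],R=c[1],t=c[2],im=im)
o,r,m=whites(im,c,.016,(.45,.76,-.18,.2),th=150); [print(np.array(q).tolist()) for q in o]
for q in["probe_blue","probe_yellow"]:
    print(q,[(round(o["p"],2),[int(v) for v in o["rect"]]) for o in cams.outline_of("wrist",q)])
r=rectify(im,c,.012,.42,.66,-.15,.42,1400); cv2.imwrite("pics/w3.png",r[:,:,::-1]); print(r.shape)
E
```

```text
t: 13.58
tcp_pos: [0.6007, 0.1744, 0.2699]
orientation: [1.0, 0.0, 0.003, -0.001]
ft_force: [0.7, 0.8, -0.6]
width: 0.0852
finger_force: 0.0
t: 13.82
tcp_pos: [0.5997, 0.1707, 0.2657]
orientation: [1.0, -0.0, -0.0, 0.0]
ft_force: [-0.5, -0.3, 0.1]
width: 0.0857
finger_force: 0.0
[[0.7052000164985657, 0.16539999842643738], [0.7102000117301941, -0.1120000034570694], [0.5346999764442444, -0.11509999632835388], [0.529699981212616, 0.16220000386238098]]
probe_blue [(0.92, [95, 201, 132, 274])]
probe_yellow [(0.83, [150, 190, 180, 262]), (0.77, [166, 330, 227, 374]), (0.58, [287, 283, 353, 342])]
(336, 797, 3)
```

View pics/w3.png

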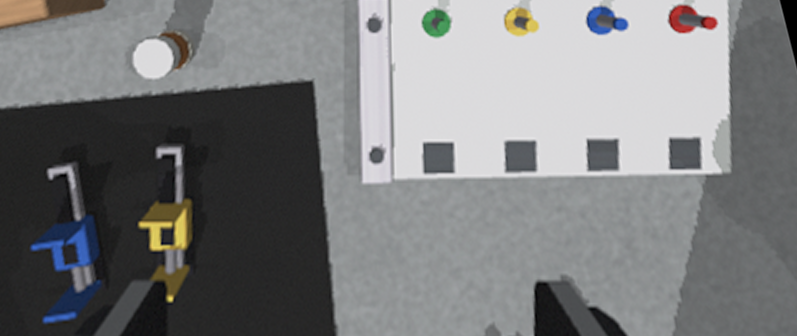

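```bash
python3 -m crank '[{"jaw":1,"linear":[-20,-50,20],"turn":0},{"jaw":1,"linear":[-20,-50,20],"turn":0},{"jaw":1,"linear":[-20,-50,10],"turn":0},{"jaw":1,"linear":[0,-10,0],"turn":0},{"jaw":1,"linear":[0,0,0],"turn":0},{"jaw":1,"linear":[0,0,0],"turn":0}]'
python3 - <<'E'
from h import *
im,c=cam("wrist"); np.savez("w4.npz",K=c[0],R=c[1],t=c[2],im=im)
print(robot.observe()["qpos"].round(2))
print(robot.observe()["tcp_pos"])
im3,c3=ld("w3")
def hsvmask(r,lo,hi): return cv2.inRange(cv2.cvtColor(r,cv2.COLOR_RGB2HSV),np.array(lo),np.array(hi))
for i in((im3,c3),):
  r=rectify(*i,.018,.6,.68,-.13,.16,2000)
  for n,lo,hi in[("g",(55,90,40),(85,255,255)),("y",(20,100,90),(32,255,255)),("b",(105,100,60),(125,255,255)),("r",(0,120,80),(5,255,255))]:
    m=hsvmask(r,lo,hi); nn,l,st,ce=cv2.connectedComponentsWithStats(m)
    print(n,[(st[k,4],(.68-ce[k][1]/2000).round(4),(.16-ce[k][0]/2000).round(4),st[k,2]/2,st[k,3]/2, (.68-(st[k,1]+st[k,3]/2)/2000).round(4),(.16-(st[k,0]+st[k,2]/2)/2000).round(4)) for k in range(1,nn) if st[k,4]>300])
r=rectify(im,c,.012,.43,.57,.24,.41,4000); cv2.imwrite("pics/w4.png",r[:,:,::-1]); print(r.shape)
E
```

```text
t: 14.72
tcp_pos: [0.5414, 0.329, 0.2162]
orientation: [1.0, -0.002, 0.0, 0.001]
ft_force: [0.4, -0.4, -0.1]
width: 0.0854
finger_force: 0.0
[-0.33  0.55 -0.44  1.5   0.25  1.15 -2.38]
[0.54139019 0.32902493 0.21621928]
g [(np.int32(1989), np.float64(0.6703), np.float64(0.1097), np.float64(39.0), np.float64(13.5), np.float64(0.6702), np.float64(0.1095)), (np.int32(985), np.float64(0.6442), np.float64(0.1091), np.float64(19.0), np.float64(19.0), np.float64(0.644), np.float64(0.109))]
y [(np.int32(2086), np.float64(0.6713), np.float64(0.0517), np.float64(40.0), np.float64(14.0), np.float64(0.671), np.float64(0.0515)), (np.int32(1078), np.float64(0.645), np.float64(0.0501), np.float64(24.0), np.float64(19.0), np.float64(0.645), np.float64(0.049))]
b [(np.int32(2078), np.float64(0.6723), np.float64(-0.0062), np.float64(40.0), np.float64(14.0), np.float64(0.672), np.float64(-0.0065)), (np.int32(824), np.float64(0.6465), np.float64(-0.0052), np.float64(19.5), np.float64(19.5), np.float64(0.6458), np.float64(-0.0068))]
r [(np.int32(2016), np.float64(0.6732), np.float64(-0.0639), np.float64(39.5), np.float64(14.0), np.float64(0.673), np.float64(-0.0642)), (np.int32(780), np.float64(0.6474), np.float64(-0.063), np.float64(19.0), np.float64(19.0), np.float64(0.647), np.float64(-0.0645))]
(559, 679, 3)
```

View pics/w4.png

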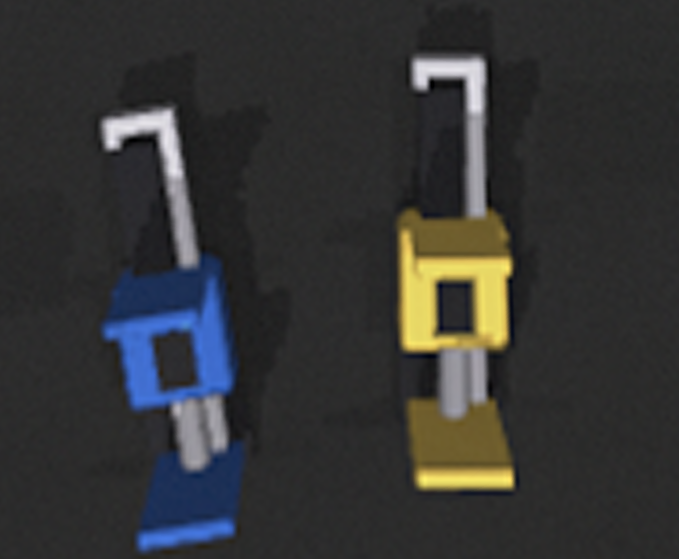

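```bash
python3 -m crank '[{"jaw":1,"linear":[0,0,0],"turn":10},{"jaw":1,"linear":[0,0,0],"turn":10},{"jaw":1,"linear":[0,0,0],"turn":10},{"jaw":1,"linear":[0,0,0],"turn":10},{"jaw":1,"linear":[0,0,0],"turn":10},{"jaw":1,"linear":[0,0,0],"turn":10},{"jaw":1,"linear":[0,0,0],"turn":10},{"jaw":1,"linear":[0,0,0],"turn":10}]' 25
python3 -m crank '[{"jaw":1,"linear":[0,0,0],"turn":10},{"jaw":1,"linear":[0,0,0],"turn":0},{"jaw":1,"linear":[32,51,0],"turn":0},{"jaw":1,"linear":[0,0,50],"turn":0},{"jaw":1,"linear":[0,0,20],"turn":0},{"jaw":1,"linear":[0,0,0],"turn":0}]'
python3 - <<'E'
from h import *
im,c=cam("wrist"); np.savez("w5.npz",K=c[0],R=c[1],t=c[2],im=im); save(im,"w5",1.2)
s=robot.observe();print(s["qpos"].round(2),s["tcp_pos"],Ro.from_quat(s["orientation"]).as_matrix().round(4).tolist())
# predicted corners of the yellow probe model
i4,c4=ld("w4")
E
```

```text
t: 15.78
tcp_pos: [0.5392, 0.3276, 0.2127]
orientation: [0.789, -0.614, -0.003, 0.005]
ft_force: [0.9, -2.5, -3.3]
width: 0.0854
finger_force: 0.0
t: 16.52
tcp_pos: [0.4893, 0.2918, 0.1417]
orientation: [0.737, -0.676, -0.004, 0.008]
ft_force: [-0.2, 0.1, -0.7]
width: 0.0853
finger_force: 0.0
[-1.23  0.85  1.26  1.77 -0.86  1.22 -2.77] [0.4901365  0.29167764 0.14279429] [[0.0857, -0.9962, -0.0138], [-0.9963, -0.0856, -0.0059], [0.0047, 0.0143, -0.9999]]
```

View pics/w5.png

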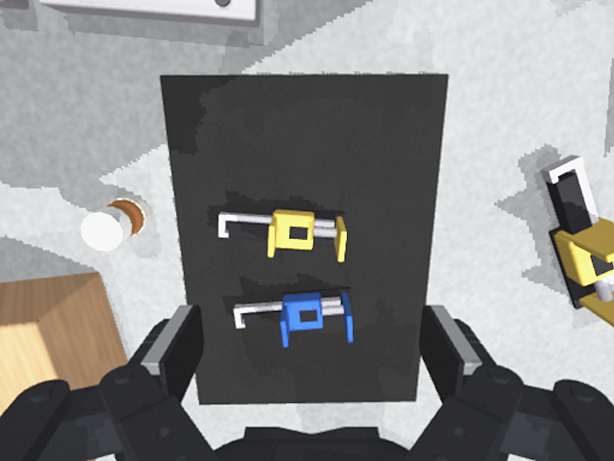

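```bash
for k in 1 2; do python3 -m crank '[{"jaw":1,"linear":[0,0,0],"turn":-10.5},{"jaw":1,"linear":[0,0,0],"turn":-10.5},{"jaw":1,"linear":[0,0,0],"turn":-10.5},{"jaw":1,"linear":[0,0,0],"turn":-10.5},{"jaw":1,"linear":[0,0,0],"turn":-10.5},{"jaw":1,"linear":[0,0,0],"turn":-10.5},{"jaw":1,"linear":[0,0,0],"turn":-10.5},{"jaw":1,"linear":[0,0,0],"turn":-10.5}]'; done
python3 -m crank '[{"jaw":1,"linear":[0,0,0],"turn":-6},{"jaw":1,"linear":[0,0,0],"turn":0}]'
cat >> h.py <<'E'
def st():
    s=robot.observe(); R=Ro.from_quat(s["orientation"]).as_matrix()
    print("t",s["t"],"q",s["qpos"].round(2),"tcp",s["tcp_pos"].round(4),"yaw",np.degrees(np.arctan2(R[1,0],R[0,0])).round(2),"z",R[:,2].round(4),"F",np.round(s["ft_force"],1)); return s,R
def go(x,y,z,yaw=None):
    "delta in tool mm / deg from the measured pose; linear axes as if after the turn"
    s,R=st(); yw=np.degrees(np.arctan2(R[1,0],R[0,0])); dt=0 if yaw is None else (yw-yaw+180)%360-180
    R2=R if yaw is None else np.array([[np.cos(np.radians(yaw)),np.sin(np.radians(yaw)),0],[np.sin(np.radians(yaw)),-np.cos(np.radians(yaw)),0],[0,0,-1]])
    print("turn",round(dt,2),"then linear",(1000*R2.T@(np.array([x,y,z])-s["tcp_pos"])).round(1))
E
python3 -c "
from h import *
go(.4905,.297,.1,90)"
```

```text
t: 17.58
tcp_pos: [0.4911, 0.2917, 0.144]
orientation: [1.0, -0.007, -0.005, 0.003]
ft_force: [-0.5, -0.6, 0.2]
width: 0.0854
finger_force: 0.0
t: 18.58
tcp_pos: [0.4915, 0.2915, 0.144]
orientation: [0.748, 0.664, -0.005, -0.001]
ft_force: [0.5, -0.1, -0.8]
width: 0.0856
finger_force: 0.0
t: 18.82
tcp_pos: [0.4912, 0.2915, 0.1438]
orientation: [0.715, 0.699, -0.006, -0.002]
ft_force: [-1.2, -0.9, -0.5]
width: 0.0855
finger_force: 0.0
t 18.825 q [-0.84  0.54  0.42  1.76 -0.27  0.9  -0.33] tcp [0.4912 0.2915 0.1438] yaw 88.78 z [-0.0107 -0.0051 -0.9999] F [-1.2 -0.9 -0.5]
turn -1.22 then linear [ 5.5 -0.7 43.8]
```

```bash
python3 - <<'E'
from h import *
_,c4=ld("w4");_,c5=ld("w5")
def p4(u,v): return px(c4,(.57-v/4000,.41-u/4000,.012))
for n,a,b in[("Y rear top +y outer",(417,487),(344,260)),("Y front top +y outer",(410,258),(268,256)),("B rear top +y outer",(140,550),(353,340)),("Y hook tip corner +y front",(413,58),(219,237)),("Y hook corner -y front",(484,58),(219,213)),("B hook -y front",(170,110),(234,307))]:
    print(n,tri([c4,c5],[p4(*a),np.array(b)/1.2]).round(4))
E
```

```text
Y rear top +y outer [0.464  0.3077 0.0431]
Y front top +y outer [0.5162 0.3091 0.0429]
B rear top +y outer [0.4501 0.3706 0.0437]
Y hook tip corner +y front [0.556  0.3072 0.0156]
Y hook corner -y front [0.5561 0.2892 0.0144]
B hook -y front [0.5433 0.367  0.0137]
```

```bash
python3 -m crank '[{"jaw":1,"linear":[5.5,-1,0],"turn":-1.2},{"jaw":1,"linear":[0,0,50],"turn":0},{"jaw":1,"linear":[0,0,50],"turn":0},{"jaw":1,"linear":[0,0,26.5],"turn":0},{"jaw":1,"linear":[0,0,0],"turn":0}]' 25
python3 -m crank '[{"jaw":-0.3,"linear":[0,0,0],"turn":0},{"jaw":-1,"linear":[0,0,0],"turn":0},{"jaw":-1,"linear":[0,0,0],"turn":0},{"jaw":-1,"linear":[0,0,0],"turn":0},{"jaw":-1,"linear":[0,0,0],"turn":0},{"jaw":-1,"linear":[0,0,0],"turn":0}]' 25
python3 -c "
from h import *
st()"
```

```text
t: 19.45
tcp_pos: [0.4857, 0.2964, 0.014]
orientation: [0.707, 0.707, -0.009, -0.003]
ft_force: [0.1, 0.2, 1.4]
width: 0.0855
finger_force: 0.0
t: 20.2
tcp_pos: [0.4914, 0.2977, 0.0189]
orientation: [0.707, 0.707, -0.002, -0.001]
ft_force: [6.4, -0.4, 9.7]
width: 0.0372
finger_force: 25.3
t 20.2 q [-0.79  0.7   0.32  1.87 -0.36  0.63 -0.24] tcp [0.4914 0.2977 0.0189] yaw 90.02 z [-0.0044 -0.0022 -1.    ] F [ 6.4 -0.4  9.7]
```

```bash
python3 -m crank '[{"jaw":-1,"linear":[0,0,-50],"turn":0},{"jaw":-1,"linear":[0,0,-50],"turn":-1},{"jaw":-1,"linear":[-50,20,0],"turn":0},{"jaw":-1,"linear":[-50,20,0],"turn":0},{"jaw":-1,"linear":[-50,20,0],"turn":0},{"jaw":-1,"linear":[-50,20,0],"turn":0},{"jaw":-1,"linear":[-45,15,0],"turn":0},{"jaw":-1,"linear":[0,0,0],"turn":0}]'
python3 -m crank '[{"jaw":-1,"linear":[0,0,0],"turn":0}]'
python3 - <<'E'
from h import *
st()
im,c=cam("wrist"); np.savez("w6.npz",K=c[0],R=c[1],t=c[2],im=im); save(im,"w6",1.5)
E
```

```text
t: 21.2
tcp_pos: [0.5891, 0.0484, 0.1172]
orientation: [0.703, 0.711, -0.007, -0.001]
ft_force: [-1.5, 0.3, -0.7]
width: 0.037
finger_force: 28.1
t: 21.32
tcp_pos: [0.5877, 0.0546, 0.1163]
orientation: [0.7, 0.714, -0.006, -0.003]
ft_force: [-0.7, 0.9, -0.4]
width: 0.0368
finger_force: 28.1
t 21.325 q [-0.37  0.6   0.38  1.74 -0.27  0.87  0.14] tcp [0.5877 0.0546 0.1163] yaw 91.07 z [-0.0132 -0.0052 -0.9999] F [-0.7  0.9 -0.4]
```

View pics/w6.png

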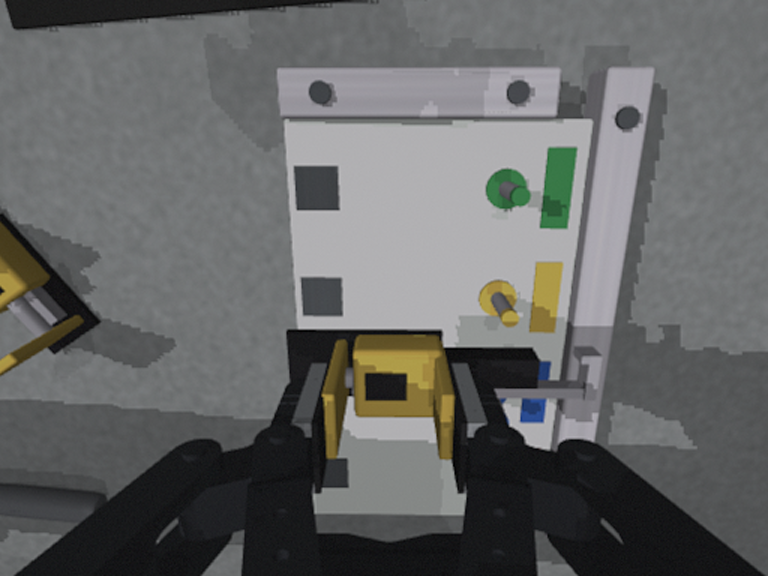

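```bash
python3 - <<'E'
from h import *
im,c=ld("w6"); s,R=st(); T=s["tcp_pos"]
for n,u,v,dz in[("nose front +y",539,349,-.001),("nose front -y",539,388,-.001),("sidebar inner",520,383,-.003),("sidebar outer",520,397,-.003),("crossbar inner",583,378,-.003),("crossbar outer",600,378,-.003),("lip end",574,355,-.003),("crossbar +y end",590,348,-.003),("front plate out top",440,458,.026),("sled rear +y",287,331,-.012)]:
    print(n,(1000*R.T@(at(c,(u/1.5,v/1.5),T[2]+dz)-T)).round(1))
for n,P in[("postfoot",(.6452,.0513,.018)),("posttop",(.6452,.0513,.046))]: print(n,(px(c,P)*1.5).round(0))
r=im[215:275,300:420]; cv2.imwrite("pics/w6c.png",cv2.resize(r[:,:,::-1],None,fx=6,fy=6,interpolation=cv2.INTER_CUBIC))
E
```

```text
t 21.375 q [-0.37  0.6   0.37  1.74 -0.27  0.87  0.14] tcp [0.5875 0.0555 0.1162] yaw 91.16 z [-0.0136 -0.005  -0.9999] F [-0.4 -0.6 -0.5]
nose front +y [10.7 51.1  0.3]
nose front -y [-4.  52.5  0.3]
sidebar inner [-3.2 46.5  2.4]
sidebar outer [-8.8 46.9  2.4]
crossbar inner [-1.2 68.   2.1]
crossbar outer [-1.1 73.8  2. ]
lip end [ 7.6 63.8  2.1]
crossbar +y end [10.2 68.9  2. ]
front plate out top [-12.1  16.  -26.2]
sled rear +y [ 12.2 -35.5  12.4]
postfoot [497. 298.]
posttop [508. 317.]
```

View pics/w6c.png

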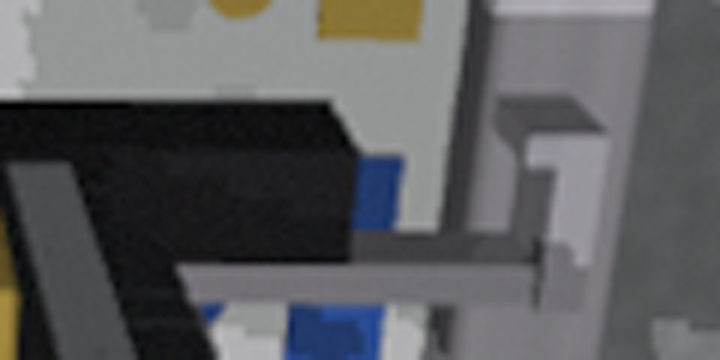

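```bash
python3 -m crank '[{"jaw":-1,"linear":[-6,0,25],"turn":0},{"jaw":-1,"linear":[0,0,25],"turn":0},{"jaw":-1,"linear":[0,0,0],"turn":0},{"jaw":-1,"linear":[0,0,0],"turn":0}]'
python3 - <<'E'
from h import *
go(.5874,.0493,.060,91)
im,c=cam("wrist"); np.savez("w7.npz",K=c[0],R=c[1],t=c[2],im=im)
r=im[180:310,270:450]; cv2.imwrite("pics/w7c.png",cv2.resize(r[:,:,::-1],None,fx=4.4,fy=4.4,interpolation=cv2.INTER_CUBIC))
E
```

```text
t: 21.88
tcp_pos: [0.5875, 0.0489, 0.0666]
orientation: [0.7, 0.714, -0.007, -0.003]
ft_force: [-0.2, -0.1, -0.6]
width: 0.0367
finger_force: 28.1
t 21.875 q [-0.34  0.66  0.35  1.79 -0.3   0.76  0.18] tcp [0.5875 0.0489 0.0666] yaw 91.18 z [-0.0129 -0.0058 -0.9999] F [-0.2 -0.1 -0.6]
turn 0.18 then linear [ 0.4 -0.1  6.6]
```

View pics/w7c.png

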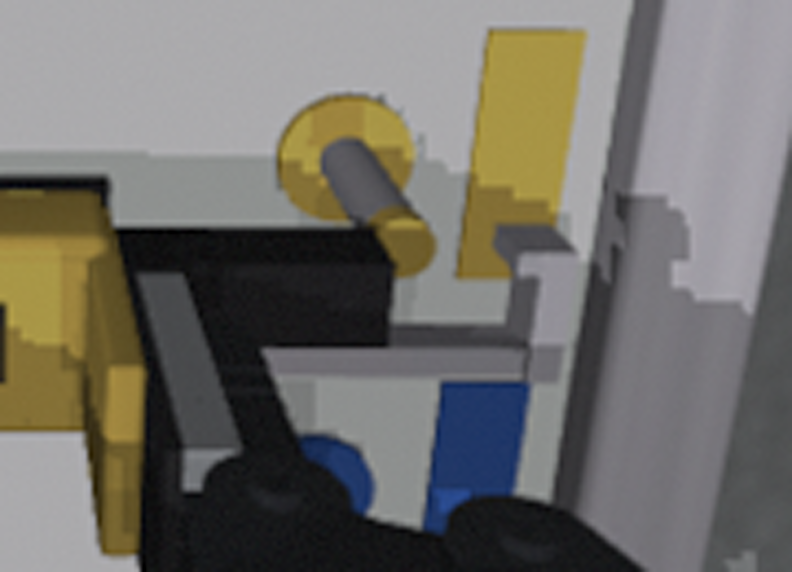

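```bash
python3 -m crank '[{"jaw":-1,"linear":[0,0,10],"turn":0},{"jaw":-1,"linear":[0,0,10],"turn":0},{"jaw":-1,"linear":[0,0,0],"turn":0}]'
python3 -m crank '[{"jaw":-1,"linear":[0,0,6],"turn":0},{"jaw":-1,"linear":[0,0,5],"turn":0},{"jaw":-1,"linear":[0,0,2],"turn":0},{"jaw":-1,"linear":[0,0,0],"turn":0}]'
```

```text
t: 22.3
tcp_pos: [0.5861, 0.0477, 0.0447]
orientation: [0.7, 0.714, -0.008, -0.003]
ft_force: [0.7, 0.4, 0.2]
width: 0.0368
finger_force: 28.1
t: 22.8
tcp_pos: [0.5866, 0.0476, 0.0326]
orientation: [0.7, 0.714, -0.007, -0.003]
ft_force: [0.3, -0.6, -0.8]
width: 0.0372
finger_force: 28.1
```

```bash
python3 -m crank '[{"jaw":-1,"linear":[1.5,0,1],"turn":0},{"jaw":-1,"linear":[0,0,0],"turn":0},{"jaw":-0.1,"linear":[0,0,0],"turn":0},{"jaw":0.1,"linear":[0,0,0],"turn":0},{"jaw":0.2,"linear":[0,0,0],"turn":0},{"jaw":0.35,"linear":[0,0,0],"turn":0},{"jaw":0.4,"linear":[0,0,0],"turn":0}]'
python3 -m crank '[{"jaw":0.42,"linear":[0,0,0],"turn":0},{"jaw":0.42,"linear":[0,0,-10],"turn":0},{"jaw":0.42,"linear":[0,0,-30],"turn":0},{"jaw":0.42,"linear":[0,0,-40],"turn":0},{"jaw":0.42,"linear":[0,0,0],"turn":0}]'
python3 - <<'E'
from h import *
st()
im,c=cam("wrist"); np.savez("w8.npz",K=c[0],R=c[1],t=c[2],im=im); cv2.imwrite("pics/w8.png",cv2.resize(im[120:330,170:460,::-1],None,fx=2.7,fy=2.7,interpolation=cv2.INTER_CUBIC))
E
```

```text
t: 23.68
tcp_pos: [0.5869, 0.0492, 0.0318]
orientation: [0.7, 0.714, -0.007, -0.003]
ft_force: [-0.4, -1.1, -0.6]
width: 0.0596
finger_force: 0.0
t: 24.3
tcp_pos: [0.59, 0.0494, 0.1155]
orientation: [0.7, 0.714, -0.005, -0.001]
ft_force: [0.1, -0.1, -0.5]
width: 0.0606
finger_force: 0.0
t 24.3 q [-0.36  0.6   0.38  1.74 -0.27  0.86  0.15] tcp [0.59   0.0494 0.1155] yaw 91.08 z [-0.0074 -0.0056 -1.    ] F [ 0.1 -0.1 -0.5]
```

View pics/w8.png

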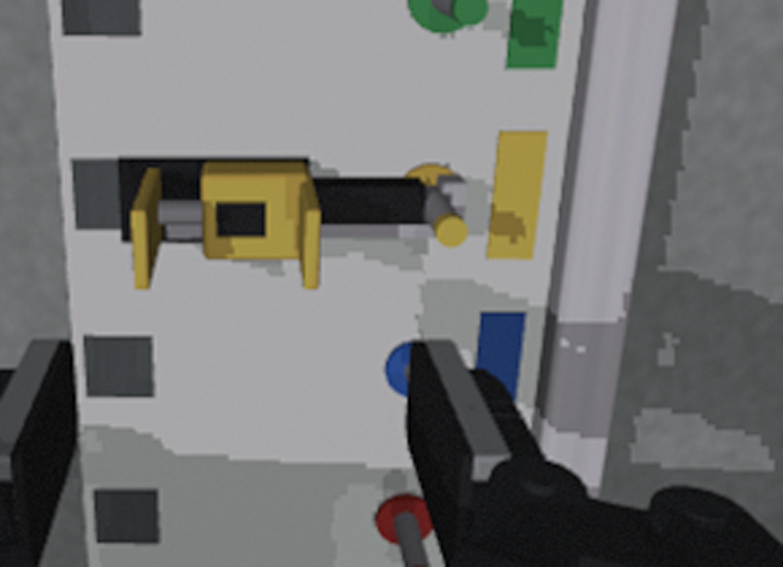

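```bash
python3 - <<'E'
from h import *
im,c=cam("top"); i0,_=ld("top")
h=lambda im:cv2.inRange(cv2.cvtColor(im[150:215,135:180],cv2.COLOR_RGB2HSV),(100,100,60),(125,255,255))
for i in(i0,im):
    m=h(i); ys,xs=np.nonzero(m); print(len(xs),xs.mean(),ys.mean(),xs.min(),xs.max(),ys.min(),ys.max())
go(.4772,.364,.1155,99.5)
E
```

```text
93 17.634408602150536 37.53763440860215 12 22 31 47
98 17.612244897959183 37.6530612244898 12 22 31 47
t 24.4 q [-0.36  0.6   0.38  1.74 -0.27  0.86  0.15] tcp [0.5879 0.0498 0.1124] yaw 91.1 z [-0.0126 -0.0058 -0.9999] F [ 0.  -0.1  0.5]
turn -8.4 then linear [328.2 -57.3  -3.1]
```

Blue has not moved. I go over it and check with the wrist camera.

```bash
python3 -m crank '[{"jaw":0.42,"linear":[0,0,-20],"turn":-8.4},{"jaw":1,"linear":[50,-9,0],"turn":0},{"jaw":1,"linear":[55,-9,0],"turn":0},{"jaw":1,"linear":[55,-10,0],"turn":0},{"jaw":1,"linear":[55,-10,0],"turn":0},{"jaw":1,"linear":[55,-10,0],"turn":0},{"jaw":1,"linear":[50,-9,0],"turn":0},{"jaw":1,"linear":[8,0,0],"turn":0}]' 25
python3 -m crank '[{"jaw":1,"linear":[0,0,0],"turn":0},{"jaw":1,"linear":[0,0,0],"turn":0}]'
python3 - <<'E'
from h import *
im,c=cam("wrist"); np.savez("w9.npz",K=c[0],R=c[1],t=c[2],im=im)
m=cv2.inRange(cv2.cvtColor(im,cv2.COLOR_RGB2HSV),(100,100,50),(125,255,255))
n,l,s,ce=cv2.connectedComponentsWithStats(m)
print([(s[k].tolist(),ce[k].round(1)) for k in range(1,n) if s[k,4]>60])
Rz=Ro.from_euler('z',9.5,degrees=True).as_matrix()
def P(x,y,z): return px(c,np.array([.4772,.364,.003])+Rz@np.array([x,y,z])/1000).round(1).tolist()
for q in[(-26,-11,42),(-26,11,42),(26,-11,42),(26,11,42),(-26,-11,15),(66,-8,13),(66,9,13)]: print(q,P(*q))
m2=np.zeros_like(m)
for k in range(1,n):
    if s[k,4]>60:
        cnt=cv2.findContours((l==k).astype(np.uint8),cv2.RETR_EXTERNAL,cv2.CHAIN_APPROX_NONE)[0][0]; print(cv2.approxPolyDP(cnt,3,True)[:,0].tolist())
go(.4772,.364,.017,99.5)
E
```

```text
t: 25.4
tcp_pos: [0.4743, 0.3684, 0.1297]
orientation: [0.643, 0.765, -0.008, -0.005]
ft_force: [0.5, -1.0, -0.1]
width: 0.0852
finger_force: 0.0
t: 25.65
tcp_pos: [0.4785, 0.3617, 0.131]
orientation: [0.647, 0.762, -0.007, -0.003]
ft_force: [-0.3, 0.3, -0.8]
width: 0.0856
finger_force: 0.0
[([254, 167, 41, 42, 1209], array([275.4, 184.3])), ([226, 169, 11, 40, 315], array([230.4, 189. ]))]
(-26, -11, 42) [225.7, 208.1]
(-26, 11, 42) [224.6, 181.0]
(26, -11, 42) [292.5, 208.3]
(26, 11, 42) [293.4, 181.1]
(-26, -11, 15) [229.4, 196.8]
(66, -8, 13) [336.4, 192.9]
(66, 9, 13) [337.9, 173.7]
[[255, 168], [255, 199], [286, 200], [288, 207], [293, 208], [294, 181], [289, 168]]
[[233, 169], [226, 181], [227, 208], [232, 207], [236, 190]]
t 25.7 q [-0.9   0.59  0.35  1.69 -0.25  0.92 -0.29] tcp [0.4786 0.3617 0.1312] yaw 99.32 z [-0.0138 -0.0073 -0.9999] F [ 0.5 -1.1  0.7]
turn -0.18 then linear [  2.5  -1.  114.2]
```

```bash
python3 -m crank '[{"jaw":1,"linear":[2.5,0,0],"turn":0},{"jaw":1,"linear":[0,0,50],"turn":0},{"jaw":1,"linear":[0,0,45],"turn":0},{"jaw":1,"linear":[0,0,19],"turn":0},{"jaw":1,"linear":[0,0,0],"turn":0},{"jaw":1,"linear":[0,0,0],"turn":0}]' 25
python3 -m crank '[{"jaw":-0.3,"linear":[0,0,0],"turn":0},{"jaw":-1,"linear":[0,0,0],"turn":0},{"jaw":-1,"linear":[0,0,0],"turn":0},{"jaw":-1,"linear":[0,0,0],"turn":0},{"jaw":-1,"linear":[0,0,0],"turn":0}]' 25
python3 -c "
from h import *
go(.5879,-.009,.1163,91)"
```

```text
t: 26.45
tcp_pos: [0.4766, 0.3657, 0.0183]
orientation: [0.646, 0.763, -0.006, -0.003]
ft_force: [0.4, 0.7, 0.3]
width: 0.0855
finger_force: 0.0
t: 27.08
tcp_pos: [0.4798, 0.367, 0.02]
orientation: [0.646, 0.763, -0.003, -0.002]
ft_force: [5.7, 0.9, 9.9]
width: 0.0376
finger_force: 25.8
t 27.075 q [-0.87  0.73  0.29  1.79 -0.31  0.68 -0.24] tcp [0.4798 0.367  0.02  ] yaw 99.45 z [-0.006  -0.0021 -1.    ] F [5.7 0.9 9.9]
turn 8.45 then linear [-377.8  101.5  -96.3]
```

```bash
python3 -m crank '[{"jaw":-1,"linear":[0,0,-50],"turn":0},{"jaw":-1,"linear":[0,0,-46],"turn":8.4},{"jaw":-1,"linear":[-52,14,0],"turn":0},{"jaw":-1,"linear":[-55,15,0],"turn":0},{"jaw":-1,"linear":[-55,15,0],"turn":0},{"jaw":-1,"linear":[-55,15,0],"turn":0},{"jaw":-1,"linear":[-55,15,0],"turn":0},{"jaw":-1,"linear":[-55,15,0],"turn":0}]'
python3 -m crank '[{"jaw":-1,"linear":[-50,12,0],"turn":0},{"jaw":-1,"linear":[0,0,0],"turn":0},{"jaw":-1,"linear":[0,0,0],"turn":0},{"jaw":-1,"linear":[0,0,0],"turn":0}]'
python3 - <<'E'
from h import *
s,R=st(); T=s["tcp_pos"]
im,c=cam("wrist"); np.savez("w10.npz",K=c[0],R=c[1],t=c[2],im=im)
for n,P in[("postfoot",(.6462,-.0067,.018)),("posttop",(.6462,-.0067,.046))]: print(n,px(c,P).round(0))
cv2.imwrite("pics/w10.png",cv2.resize(im[190:290,280:420,::-1],None,fx=5.5,fy=5.5,interpolation=cv2.INTER_CUBIC))
# predicted hook features in tool frame for a probe at tool offset x0
for n,x,y,z in[("nose f -y",58,-3,15),("nose f +y",58,8,15),("cross in",75,-4,13),("lip end",72.5,9,13),("side out",75,-8,13)]:
    print(n,px(c,T+R@np.array([y,x-7,17+3-z-3])/1000).round(1))
E
```

```text
t: 28.08
tcp_pos: [0.5727, 0.0394, 0.1144]
orientation: [0.7, 0.714, -0.007, -0.003]
ft_force: [0.5, 0.1, -0.5]
width: 0.0371
finger_force: 27.9
t: 28.58
tcp_pos: [0.585, -0.0068, 0.1141]
orientation: [0.699, 0.715, -0.007, -0.003]
ft_force: [-0.0, -0.6, -1.1]
width: 0.0369
finger_force: 27.9
t 28.575 q [-0.26  0.59  0.37  1.76 -0.26  0.86  0.24] tcp [ 0.585  -0.0068  0.1141] yaw 91.23 z [-0.0142 -0.0052 -0.9999] F [-0.  -0.6 -1.1]
postfoot [337. 196.]
posttop [345. 208.]
nose f -y [355.9 257.2]
nose f +y [358. 238.]
cross in [386.9 256.9]
lip end [385.2 234.5]
side out [385.9 263.6]
```

View pics/w10.png

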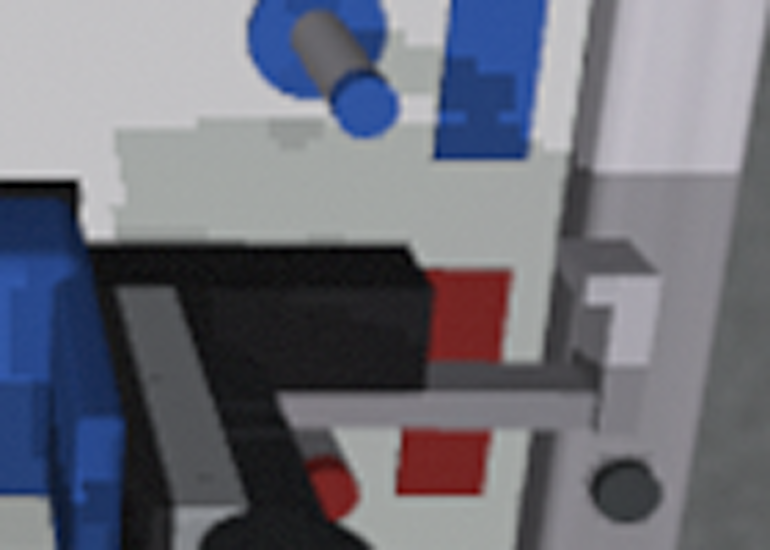

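```bash
python3 -c "
from h import *
s,R=st(); print((1000*R.T@(np.array([.5884,-.0075,.034])-s['tcp_pos'])).round(1))"
python3 -m crank '[{"jaw":-1,"linear":[0,3.5,25],"turn":0},{"jaw":-1,"linear":[-1,0,25],"turn":0},{"jaw":-1,"linear":[0,0,0],"turn":0},{"jaw":-1,"linear":[0,0,0],"turn":0}]'
python3 -c "
from h import *
s,R=st(); print((1000*R.T@(np.array([.5884,-.0075,.033])-s['tcp_pos'])).round(1))"
```

```text
t 28.625 q [-0.26  0.59  0.37  1.76 -0.26  0.86  0.24] tcp [ 0.585  -0.0068  0.1141] yaw 91.24 z [-0.0142 -0.0054 -0.9999] F [-0.4  0.8 -1. ]
[-0.3  4.5 80. ]
t: 29.12
tcp_pos: [0.5885, -0.0095, 0.0649]
orientation: [0.7, 0.714, -0.007, -0.003]
ft_force: [-0.6, 0.3, 0.3]
width: 0.0367
finger_force: 27.9
t 29.125 q [-0.24  0.66  0.34  1.79 -0.29  0.75  0.27] tcp [ 0.5885 -0.0095  0.0649] yaw 91.14 z [-0.0131 -0.0061 -0.9999] F [-0.6  0.3  0.3]
[ 2.1  0.4 31.8]
```

```bash
python3 -m crank '[{"jaw":-1,"linear":[2.2,0.3,8],"turn":0},{"jaw":-1,"linear":[0,0,10],"turn":0},{"jaw":-1,"linear":[0,0,0],"turn":0}]'
python3 -m crank '[{"jaw":-1,"linear":[0,0,6],"turn":0},{"jaw":-1,"linear":[0,0,5],"turn":0},{"jaw":-1,"linear":[0,0,2],"turn":0},{"jaw":-1,"linear":[0,0,0],"turn":0}]'
```

```text
t: 29.5
tcp_pos: [0.5874, -0.0078, 0.0452]
orientation: [0.7, 0.714, -0.008, -0.003]
ft_force: [-0.6, -0.1, 0.0]
width: 0.0369
finger_force: 27.9
t: 30.0
tcp_pos: [0.5878, -0.0081, 0.0332]
orientation: [0.7, 0.714, -0.007, -0.003]
ft_force: [-0.4, -0.3, 2.6]
width: 0.0372
finger_force: 28.1
```

```bash
python3 -m crank '[{"jaw":-1,"linear":[0.7,0,0],"turn":0},{"jaw":-1,"linear":[0,0,0],"turn":0},{"jaw":-0.1,"linear":[0,0,0],"turn":0},{"jaw":0.1,"linear":[0,0,0],"turn":0},{"jaw":0.2,"linear":[0,0,0],"turn":0},{"jaw":0.35,"linear":[0,0,0],"turn":0},{"jaw":0.4,"linear":[0,0,0],"turn":0}]'
python3 -m crank '[{"jaw":0.42,"linear":[0,0,0],"turn":0},{"jaw":0.42,"linear":[0,0,-10],"turn":0},{"jaw":0.42,"linear":[0,0,-30],"turn":0},{"jaw":0.42,"linear":[0,0,-50],"turn":0},{"jaw":0.42,"linear":[0,0,-50],"turn":0},{"jaw":0.42,"linear":[0,0,0],"turn":0},{"jaw":0.42,"linear":[0,0,0],"turn":0}]'
python3 - <<'E'
from h import *
st()
im,c=cam("wrist"); np.savez("w11.npz",K=c[0],R=c[1],t=c[2],im=im)
Rz=Ro.from_euler('z',1,degrees=True).as_matrix()
hsv=cv2.cvtColor(im,cv2.COLOR_RGB2HSV)
for n,p,lo,hi in[("b",(.6462,-.0067),(100,100,50),(125,255,255)),("y",(.6452,.0513),(20,100,60),(32,255,255))]:
    O=np.array([p[0]-.062,p[1]-.0012-.0015,.016])
    for q in[(-21,-11,42),(-21,11,42),(26,-11,42),(26,11,42)]: print(q,px(c,O+Rz@np.array(q)/1000).round(0).tolist())
    nn,l,s,ce=cv2.connectedComponentsWithStats(cv2.inRange(hsv,lo,hi)); print(n)
    for k in range(1,nn):
      if s[k,4]>60: print(cv2.approxPolyDP(cv2.findContours((l==k).astype(np.uint8),0,1)[0][0],3,True)[:,0].tolist())
E
```

```text
t: 30.88
tcp_pos: [0.5882, -0.0073, 0.0332]
orientation: [0.7, 0.714, -0.007, -0.003]
ft_force: [-0.4, -0.3, -0.5]
width: 0.0595
finger_force: 0.0
t: 31.75
tcp_pos: [0.5895, -0.0063, 0.1732]
orientation: [0.7, 0.714, -0.007, -0.003]
ft_force: [-0.9, -0.3, -0.8]
width: 0.0608
finger_force: 0.0
t 31.75 q [-0.28  0.54  0.4   1.67 -0.23  0.99  0.21] tcp [ 0.5895 -0.0063  0.1732] yaw 91.1 z [-0.0136 -0.0058 -0.9999] F [-0.9 -0.3 -0.8]
(-21, -11, 42) [230.0, 202.0]
(-21, 11, 42) [229.0, 178.0]
(26, -11, 42) [284.0, 202.0]
(26, 11, 42) [285.0, 178.0]
b
[[511, 84], [504, 111], [511, 115]]
[[341, 157], [338, 195], [350, 195], [354, 157]]
[[252, 166], [251, 193], [279, 194], [284, 201], [285, 178], [281, 167]]
[[237, 168], [230, 177], [231, 201], [237, 190]]
[[323, 180], [320, 186], [326, 189], [329, 184]]
(-21, -11, 42) [228.0, 135.0]
(-21, 11, 42) [227.0, 107.0]
(26, -11, 42) [286.0, 135.0]
(26, 11, 42) [287.0, 107.0]
y
[[0, 67], [0, 105], [20, 127], [35, 125], [36, 117], [57, 107], [30, 70]]
[[346, 93], [343, 136], [356, 136], [360, 93]]
[[250, 103], [252, 132], [286, 133], [287, 108], [283, 103]]
[[234, 104], [228, 107], [230, 134], [236, 128]]
[[328, 113], [324, 120], [330, 123], [334, 117]]
[[77, 133], [72, 130], [39, 138], [16, 157], [21, 160], [57, 149]]
```

```bash
python3 -m crank '[{"jaw":0.42,"linear":[0,0,-50],"turn":0},{"jaw":1,"linear":[-40,-8,-40],"turn":0},{"jaw":1,"linear":[-45,-8,-45],"turn":0},{"jaw":1,"linear":[-55,-10,0],"turn":0},{"jaw":1,"linear":[-55,-10,0],"turn":0},{"jaw":1,"linear":[-50,-10,0],"turn":0},{"jaw":1,"linear":[-20,-4,0],"turn":0},{"jaw":1,"linear":[0,0,0],"turn":0}]'
python3 -m crank '[{"jaw":1,"linear":[0,0,0],"turn":0}]'
python3 - <<'E'
from h import *
st()
im,c=cam("wrist"); np.savez("wA.npz",K=c[0],R=c[1],t=c[2],im=im)
for q in["stand","rack","tag_new","tag_old","beaker"]:
    print(q,[(round(o["p"],2),[int(v) for v in o["rect"]]) for o in cams.outline_of("wrist",q)])
E
python3 -m crank '[{"jaw":1,"linear":[-50,0,0],"turn":0},{"jaw":1,"linear":[-50,0,0],"turn":0},{"jaw":1,"linear":[-30,0,0],"turn":0},{"jaw":1,"linear":[0,0,0],"turn":0},{"jaw":1,"linear":[0,0,0],"turn":0}]'
python3 - <<'E'
from h import *
st()
im,c=cam("wrist"); np.savez("wB.npz",K=c[0],R=c[1],t=c[2],im=im)
for q in["stand","rack","tag_new","tag_old","beaker"]:
    print(q,[(round(o["p"],2),[int(v) for v in o["rect"]]) for o in cams.outline_of("wrist",q)])
E
```

```text
t: 32.8
tcp_pos: [0.5462, -0.2713, 0.3079]
orientation: [0.701, 0.713, -0.008, -0.004]
ft_force: [-0.0, 1.0, 0.7]
width: 0.0854
finger_force: 0.0
t: 32.92
tcp_pos: [0.5477, -0.2681, 0.3084]
orientation: [0.699, 0.715, -0.007, -0.004]
ft_force: [0.4, -0.6, -0.2]
width: 0.0855
finger_force: 0.0
t 32.925 q [ 0.13  0.47  0.47  1.4  -0.2   1.33  0.62] tcp [ 0.5477 -0.2681  0.3084] yaw 91.23 z [-0.0145 -0.0043 -0.9999] F [ 0.4 -0.6 -0.2]
stand [(0.72, [236, 223, 367, 351])]
rack [(0.84, [163, 162, 210, 221]), (0.49, [208, 239, 242, 291])]
tag_new [(0.76, [166, 175, 190, 234])]
tag_old [(0.73, [307, 261, 341, 353]), (0.38, [163, 164, 211, 221])]
beaker [(0.87, [206, 238, 243, 289]), (0.71, [255, 0, 383, 16]), (0.67, [302, 263, 340, 354])]
t: 33.85
tcp_pos: [0.5498, -0.3993, 0.3098]
orientation: [0.7, 0.714, -0.007, -0.003]
ft_force: [0.6, 0.4, 0.2]
width: 0.0854
finger_force: 0.0
t 33.85 q [ 0.35  0.59  0.46  1.19 -0.24  1.42  0.8 ] tcp [ 0.5498 -0.3993  0.3098] yaw 91.14 z [-0.0136 -0.0052 -0.9999] F [0.6 0.4 0.2]
stand [(0.64, [234, 137, 394, 237])]
rack [(0.78, [155, 68, 206, 130])]
tag_new [(0.68, [152, 77, 182, 127])]
tag_old [(0.62, [310, 156, 350, 235])]
beaker [(0.95, [200, 160, 243, 205])]
```

```bash
python3 - <<'E'
from h import *
A=ld("wA")[0][:,:,::-1];B=ld("wB")[0][:,:,::-1]
S=lambda x,s:cv2.resize(x,None,fx=s,fy=s,interpolation=cv2.INTER_CUBIC)
o=np.zeros((600,800,3),np.uint8)
def put(r,x,y): o[y:y+r.shape[0],x:x+r.shape[1]]=r
put(S(A[215:360,230:375],2.5),0,0)      # x=230+u/2.5,y=215+v/2.5
put(S(B[130:245,230:400],2.5),370,0)    # x=230+(u-370)/2.5,y=130+v/2.5
put(S(A[155:240,155:215],2.7),0,368)    # x=155+u/2.7,y=155+(v-368)/2.7
put(S(B[60:135,145:215],3.0),370,370)   # x=145+(u-370)/3,y=60+(v-370)/3
cv2.imwrite("pics/comp.png",o)
for n in("wA","wB"):
  im,_=ld(n); hsv=cv2.cvtColor(im,cv2.COLOR_RGB2HSV)
  for k,lo,hi in[("orange",(5,140,60),(18,255,255)),("blue",(100,120,50),(125,255,255))]:
    nn,l,s,ce=cv2.connectedComponentsWithStats(cv2.inRange(hsv,lo,hi))
    for j in range(1,nn):
      if s[j,4]>150:print(n,k,cv2.approxPolyDP(cv2.findContours((l==j).astype(np.uint8),0,1)[0][0],2,True)[:,0].tolist())
E
```

```text
wA orange [[495, 147], [476, 146], [463, 155], [457, 166], [458, 177], [463, 183], [474, 187], [469, 179], [472, 163], [486, 151], [498, 149]]
wA orange [[184, 176], [180, 176], [163, 195], [168, 235], [172, 234], [187, 210], [182, 210], [181, 184]]
wA blue [[319, 262], [306, 299], [308, 306], [306, 295], [316, 271], [320, 270], [322, 282], [312, 307], [318, 309], [324, 297], [327, 307], [321, 319], [310, 316], [317, 352], [323, 353], [341, 312], [325, 265]]
wB orange [[511, 32], [493, 38], [479, 56], [479, 72], [483, 79], [491, 83], [509, 83], [495, 74], [493, 58], [498, 46]]
wB orange [[152, 76], [156, 125], [162, 127], [180, 119], [180, 116], [175, 115], [173, 83], [177, 82], [177, 79]]
wB blue [[327, 157], [319, 179], [326, 163], [331, 170], [323, 190], [330, 192], [335, 182], [337, 186], [328, 207], [325, 201], [319, 200], [317, 205], [312, 198], [312, 202], [326, 235], [333, 236], [355, 182], [333, 159]]
```

View pics/comp.png

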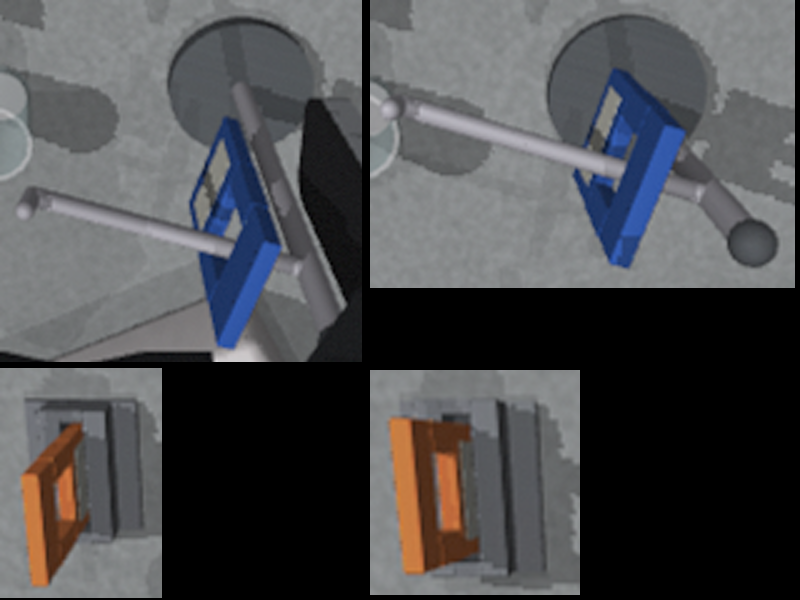

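```bash
python3 - <<'E'
from h import *
_,a=ld("wA");_,b=ld("wB")
fa=lambda u,v:(230+u/2.5,215+v/2.5); fb=lambda u,v:(230+(u-370)/2.5,130+v/2.5)
def show(n,p,q):
    X=tri([a,b],[p,q]); print(n,X.round(4),"res",(px(a,X)-p).round(1),(px(b,X)-q).round(1)); return X
show("orange e1",(167,193.6),(155.3,76.5)); show("orange e2",(170.2,234.3),(159.2,126.6))
show("tip top",fa(24,213),fb(393,109)); 
show("rod end",fa(297,265),fb(703,190)); show("rod start",fa(48,198),fb(412,105))
show("blue top right corner",(341,312),(355,182)); show("blue end",(323,353),(333,236)); show("blue end L",(317,352),(326,235))
# intersection of rod with known height .17
for n,c,P in[("A",a,[fa(48,198),fa(190,235),fa(297,266)]),("B",b,[fb(412,106),fb(570,152),fb(703,191)])]:
    Q=[at(c,p,.17)[:2] for p in P]; print(n,[q.round(4).tolist() for q in Q],np.degrees(np.arctan2(*(Q[0]-Q[2])[::-1])).round(2))
st()
E
```

```text
orange e1 [ 0.4354 -0.3098  0.0959] res [-0.3  0. ] [0.4 0. ]
orange e2 [ 0.4364 -0.362   0.0989] res [-0.4  0.1] [ 0.5 -0. ]
tip top [ 0.5302 -0.3907  0.1848] res [ 0.8 -0. ] [-1. -0.]
rod end [ 0.6464 -0.4227  0.1731] res [0.7 0.2] [-0.8 -0.1]
rod start [ 0.5378 -0.3923  0.1727] res [-0.7  0. ] [ 0.8 -0. ]
blue top right corner [ 0.6293 -0.3927  0.1961] res [0.4 0.1] [-0.5 -0. ]
blue end [ 0.6156 -0.4432  0.1968] res [0.1 0. ] [-0.1 -0. ]
blue end L [ 0.6095 -0.4426  0.1963] res [0. 0.] [-0. -0.]
A [[0.5384, -0.3942], [0.5994, -0.411], [0.6467, -0.4256]] 163.84
B [[0.5369, -0.3934], [0.5965, -0.4099], [0.6483, -0.4243]] 164.47
t 34.15 q [ 0.35  0.59  0.46  1.19 -0.24  1.42  0.8 ] tcp [ 0.5498 -0.3994  0.3102] yaw 91.16 z [-0.0134 -0.0061 -0.9999] F [-0.7 -0.2  0.6]
```

```bash
python3 -m crank '[{"jaw":0.2,"linear":[30,-57,0],"turn":0},{"jaw":-0.1,"linear":[31,-57,0],"turn":0},{"jaw":-0.1,"linear":[0,0,50],"turn":0},{"jaw":-0.1,"linear":[0,0,50],"turn":0},{"jaw":-0.1,"linear":[0,0,30],"turn":0},{"jaw":-0.1,"linear":[0,0,0],"turn":0},{"jaw":-0.1,"linear":[0,0,0],"turn":0}]' 40
python3 - <<'E'
from h import *
go(.4359,-.3359,.080,91.1)
im,c=cam("wrist"); hsv=cv2.cvtColor(im,cv2.COLOR_RGB2HSV)
nn,l,s,ce=cv2.connectedComponentsWithStats(cv2.inRange(hsv,(5,140,60),(18,255,255)))
for j in range(1,nn):
  if s[j,4]>150:print(cv2.approxPolyDP(cv2.findContours((l==j).astype(np.uint8),0,1)[0][0],2,True)[:,0].tolist())
for p in[(-.004,-.027),(.004,-.027),(.004,.027),(-.004,.027)]: print(px(c,(.4359+p[0],-.3359+p[1],.1)).round(1))
E
```

```text
t: 35.02
tcp_pos: [0.4369, -0.3448, 0.1825]
orientation: [0.7, 0.714, -0.007, -0.002]
ft_force: [0.1, -0.5, 0.5]
width: 0.0383
finger_force: 0.0
t 35.025 q [ 0.32  0.48  0.46  1.76 -0.23  0.96  0.88] tcp [ 0.4369 -0.3448  0.1825] yaw 91.1 z [-0.0124 -0.0074 -0.9999] F [ 0.1 -0.5  0.5]
turn -0.0 then linear [  8.9  -0.8 102.5]
[[257, 135], [254, 147], [254, 220], [262, 221], [263, 135]]
[252.8 221.1]
[263.1 221.3]
[264.8 152.6]
[253.7 152.4]
```

```bash
python3 -m crank '[{"jaw":-0.1,"linear":[9.6,0.5,0],"turn":0},{"jaw":-0.1,"linear":[0,0,50],"turn":0},{"jaw":-0.1,"linear":[0,0,40],"turn":0},{"jaw":-0.1,"linear":[0,0,12],"turn":0},{"jaw":-0.1,"linear":[0,0,0],"turn":0},{"jaw":-0.1,"linear":[0,0,0],"turn":0}]' 40
python3 -m crank '[{"jaw":-1,"linear":[0,0,0],"turn":0},{"jaw":-1,"linear":[0,0,0],"turn":0},{"jaw":-1,"linear":[0,0,0],"turn":0},{"jaw":-1,"linear":[0,0,0],"turn":0},{"jaw":-1,"linear":[0,0,0],"turn":0}]'
```

```text
t: 35.83
tcp_pos: [0.4361, -0.336, 0.0807]
orientation: [0.7, 0.714, -0.007, -0.001]
ft_force: [0.1, -0.5, -0.4]
width: 0.0383
finger_force: 0.0
t: 36.45
tcp_pos: [0.4359, -0.3357, 0.0801]
orientation: [0.7, 0.714, -0.007, -0.002]
ft_force: [0.3, 1.1, 6.9]
width: 0.0073
finger_force: 41.0
```

```bash
python3 -m crank '[{"jaw":-1,"linear":[0,0,-40],"turn":0},{"jaw":-1,"linear":[0,0,-40],"turn":0},{"jaw":-1,"linear":[0,0,-34],"turn":0},{"jaw":-1,"linear":[0,0,0],"turn":8.5},{"jaw":-1,"linear":[0,0,0],"turn":8.5},{"jaw":-1,"linear":[0,0,0],"turn":0},{"jaw":-1,"linear":[0,0,0],"turn":0}]'
python3 -c "
from h import *
go(.4879,-.3794,.194,74.15)"
```

```text
t: 37.33
tcp_pos: [0.4367, -0.3344, 0.193]
orientation: [0.797, 0.604, -0.007, -0.002]
ft_force: [0.1, -0.4, -0.9]
width: 0.0073
finger_force: 40.0
t 37.325 q [ 0.24  0.48  0.55  1.76 -0.27  0.99  0.62] tcp [ 0.4367 -0.3344  0.193 ] yaw 74.28 z [-0.0141 -0.006  -0.9999] F [ 0.1 -0.4 -0.9]
turn 0.13 then linear [-29.3  61.5  -1. ]
```

```bash
python3 -m crank '[{"jaw":-1,"linear":[-29.3,20,0],"turn":0},{"jaw":-1,"linear":[0,41,-1],"turn":0},{"jaw":-1,"linear":[0,0,0],"turn":0},{"jaw":-1,"linear":[0,0,0],"turn":0},{"jaw":-1,"linear":[0,0,0],"turn":0}]'
python3 - <<'E'
from h import *
go(.5726,-.4034,.194,74.15)
im,c=cam("scene")
hsv=cv2.cvtColor(im,cv2.COLOR_RGB2HSV)
nn,l,s,ce=cv2.connectedComponentsWithStats(cv2.inRange(hsv[100:200,80:240],(5,140,60),(18,255,255)))
print([(s[j].tolist()) for j in range(1,nn) if s[j,4]>20])
u=np.array([.962,-.273,0]);v=np.array([.273,.962,0]); T=robot.observe()["tcp_pos"]; O=T-[0,0,.074]
for n,p in[("tag corners",[O+v*a+[0,0,b] for a in(-.027,.027) for b in(0,.094)]),("hole",[O+v*a+[0,0,b] for a in(-.015,.015) for b in(.04,.07)]),("tip",[np.array([.5302,-.3907,z]) for z in(.166,.184)])]:
    print(n,[(px(c,q)-[80,100]).round(0).tolist() for q in p])
E
```

```text
t: 37.95
tcp_pos: [0.4865, -0.3794, 0.1937]
orientation: [0.798, 0.602, -0.007, -0.002]
ft_force: [1.0, 0.2, -0.8]
width: 0.0071
finger_force: 40.0
t 37.95 q [ 0.3   0.58  0.53  1.58 -0.3   1.08  0.63] tcp [ 0.4865 -0.3794  0.1937] yaw 74.09 z [-0.0143 -0.0059 -0.9999] F [ 1.   0.2 -0.8]
turn -0.06 then linear [ 0.4 89.4 -0.3]
[[76, 6, 13, 32, 169]]
tag corners [[79.0, 29.0], [73.0, 3.0], [87.0, 37.0], [81.0, 10.0]]
hole [[79.0, 20.0], [77.0, 12.0], [83.0, 24.0], [81.0, 16.0]]
tip [[67.0, 26.0], [66.0, 21.0]]
```

```bash
python3 -m crank '[{"jaw":-1,"linear":[0,12,0],"turn":0},{"jaw":-1,"linear":[0,12,0],"turn":0},{"jaw":-1,"linear":[0,8,0],"turn":0},{"jaw":-1,"linear":[0,6,0],"turn":0},{"jaw":-1,"linear":[0,6,0],"turn":0},{"jaw":-1,"linear":[0,0,0],"turn":0}]'
python3 -m crank '[{"jaw":-1,"linear":[0,8,0],"turn":0},{"jaw":-1,"linear":[0,8,0],"turn":0},{"jaw":-1,"linear":[0,0,0],"turn":0}]'
python3 -m crank '[{"jaw":-1,"linear":[0,10,0],"turn":0},{"jaw":-1,"linear":[0,10,0],"turn":0},{"jaw":-1,"linear":[0,9,0],"turn":0},{"jaw":-1,"linear":[0,0,0],"turn":0},{"jaw":-1,"linear":[0,0,0],"turn":0}]'
python3 -c "
from h import *
go(.5726,-.4034,.178,74.15)"
```

```text
t: 38.75
tcp_pos: [0.53, -0.3916, 0.1929]
orientation: [0.798, 0.603, -0.007, -0.002]
ft_force: [0.1, -0.2, -0.9]
width: 0.0069
finger_force: 40.0
t: 39.12
tcp_pos: [0.5458, -0.3959, 0.1927]
orientation: [0.798, 0.603, -0.007, -0.002]
ft_force: [-1.1, -0.4, -0.5]
width: 0.007
finger_force: 40.0
t: 39.75
tcp_pos: [0.5727, -0.404, 0.1925]
orientation: [0.798, 0.602, -0.008, -0.002]
ft_force: [0.4, -0.4, -0.5]
width: 0.0074
finger_force: 40.0
t 39.75 q [ 0.31  0.71  0.51  1.32 -0.33  1.21  0.57] tcp [ 0.5727 -0.404   0.1925] yaw 74.08 z [-0.0144 -0.0061 -0.9999] F [ 0.4 -0.4 -0.5]
turn -0.07 then linear [ 0.5 -0.3 14.5]
```

Passed the tip freely; now lower until the bar takes the weight.

```bash
python3 -m crank '[{"jaw":-1,"linear":[0,0,6],"turn":0},{"jaw":-1,"linear":[0,0,5],"turn":0},{"jaw":-1,"linear":[0,0,2],"turn":0},{"jaw":-1,"linear":[0,0,0],"turn":0}]'
python3 -m crank '[{"jaw":-1,"linear":[0,0,1],"turn":0},{"jaw":-1,"linear":[0,0,0],"turn":0}]'
python3 -m crank '[{"jaw":-1,"linear":[0,0,1],"turn":0},{"jaw":-1,"linear":[0,0,0],"turn":0}]'
```

```text
t: 40.25
tcp_pos: [0.5727, -0.4039, 0.1793]
orientation: [0.798, 0.602, -0.007, -0.002]
ft_force: [0.3, 0.5, -0.1]
width: 0.0069
finger_force: 40.0
t: 40.5
tcp_pos: [0.5728, -0.404, 0.1786]
orientation: [0.798, 0.602, -0.007, -0.002]
ft_force: [0.2, 0.1, 0.2]
width: 0.0072
finger_force: 40.0
t: 40.75
tcp_pos: [0.5729, -0.4041, 0.178]
orientation: [0.798, 0.602, -0.007, -0.001]
ft_force: [-0.0, 1.0, 2.5]
width: 0.007
finger_force: 40.5
```

```bash
python3 -m crank '[{"jaw":-0.8,"linear":[0,0,0],"turn":0},{"jaw":-0.7,"linear":[0,0,0],"turn":0},{"jaw":-0.6,"linear":[0,0,0],"turn":0},{"jaw":-0.5,"linear":[0,0,0],"turn":0},{"jaw":-0.45,"linear":[0,0,0],"turn":0},{"jaw":-0.45,"linear":[0,0,0],"turn":0}]'
python3 -m crank '[{"jaw":-0.45,"linear":[0,0,-10],"turn":0},{"jaw":-0.45,"linear":[0,0,-20],"turn":0},{"jaw":-0.45,"linear":[0,0,-40],"turn":0},{"jaw":-0.45,"linear":[0,0,-50],"turn":0},{"jaw":-0.45,"linear":[40,-10,-20],"turn":0},{"jaw":-0.45,"linear":[50,-10,0],"turn":0},{"jaw":0.5,"linear":[30,0,0],"turn":0},{"jaw":1,"linear":[0,0,0],"turn":0}]'
python3 -m crank '[{"jaw":1,"linear":[0,0,0],"turn":0},{"jaw":1,"linear":[0,0,0],"turn":0}]'
python3 - <<'E'
from h import *
st()
u=np.array([.962,-.273,0]);v=np.array([.273,.962,0]);S=np.array([.6226,-.4175,0])
for n in("wrist","scene"):
    im,c=cam(n); np.savez("z_"+n,K=c[0],R=c[1],t=c[2],im=im); hsv=cv2.cvtColor(im,cv2.COLOR_RGB2HSV)
    for k,lo,hi,x in[("orange",(5,140,60),(18,255,255),-.052),("blue",(100,120,50),(125,255,255),-.005)]:
        nn,l,s,ce=cv2.connectedComponentsWithStats(cv2.inRange(hsv,lo,hi))
        pr=np.array([px(c,S+u*(x+d)+v*a+[0,0,z]) for d in(-.004,.004) for a in(-.027,.027) for z in(.104,.198)])
        print(n,k,[s[j].tolist() for j in range(1,nn) if s[j,4]>40],"pred x,y,w,h",pr.min(0).round(),(pr.max(0)-pr.min(0)).round())
E
```

```text
t: 41.5
tcp_pos: [0.5728, -0.404, 0.1776]
orientation: [0.798, 0.602, -0.007, -0.002]
ft_force: [0.0, 0.2, 0.5]
width: 0.0231
finger_force: 0.0
t: 42.5
tcp_pos: [0.5899, -0.2789, 0.3175]
orientation: [0.797, 0.604, -0.006, -0.002]
ft_force: [0.3, -1.3, -0.2]
width: 0.0589
finger_force: 0.0
t: 42.75
tcp_pos: [0.5877, -0.2838, 0.3169]
orientation: [0.799, 0.602, -0.008, -0.001]
ft_force: [-0.9, -0.2, 0.6]
width: 0.0855
finger_force: 0.0
t 42.75 q [ 0.11  0.56  0.56  1.26 -0.27  1.41  0.36] tcp [ 0.5877 -0.2838  0.3169] yaw 73.97 z [-0.0139 -0.0071 -0.9999] F [-0.9 -0.2  0.6]
wrist orange [[427, 69, 35, 48, 562], [274, 235, 11, 88, 684]] pred x,y,w,h [272. 233.] [11. 89.]
wrist blue [[312, 234, 21, 89, 1044]] pred x,y,w,h [308. 233.] [24. 89.]
scene orange [[127, 119, 16, 33, 154], [85, 227, 23, 17, 159]] pred x,y,w,h [125. 117.] [18. 35.]
scene blue [[287, 0, 28, 27, 534], [350, 0, 18, 25, 287], [44, 31, 71, 34, 1831], [236, 56, 21, 10, 150], [111, 124, 17, 34, 147], [229, 209, 17, 24, 173], [212, 243, 12, 8, 48], [161, 300, 120, 84, 5263], [484, 317, 28, 39, 580]] pred x,y,w,h [110. 123.] [19. 36.]
```

```bash
python3 -m crank '[{"jaw":1,"linear":[55,-15,0],"turn":-8},{"jaw":1,"linear":[55,0,0],"turn":-8},{"jaw":1,"linear":[55,0,0],"turn":0},{"jaw":1,"linear":[55,0,0],"turn":0},{"jaw":1,"linear":[55,0,0],"turn":0},{"jaw":1,"linear":[50,0,0],"turn":0},{"jaw":1,"linear":[0,0,0],"turn":0},{"jaw":1,"linear":[0,0,0],"turn":0}]'
python3 - <<'E'
from h import *
st()
im,c=cam("wrist"); np.savez("wf.npz",K=c[0],R=c[1],t=c[2],im=im)
hsv=cv2.cvtColor(im,cv2.COLOR_RGB2HSV)
r=rectify(im,c,.018,.6,.72,-.13,.16,2000); hr=cv2.cvtColor(r,cv2.COLOR_RGB2HSV)
for n,lo,hi in[("g",(55,90,40),(85,255,255)),("y",(20,100,90),(32,255,255)),("b",(105,100,60),(125,255,255)),("r",(0,120,80),(5,255,255))]:
    nn,l,st_,ce=cv2.connectedComponentsWithStats(cv2.inRange(hr,lo,hi)); print(n,[(int(st_[k,4]),(.72-ce[k][1]/2000).round(4),(.16-ce[k][0]/2000).round(4)) for k in range(1,nn) if st_[k,4]>300])
# brightness profile across the seams, z=.016
g=rectify(im,c,.016,.48,.72,-.13,.2,2000).mean(2)
for y in(.1,.04,-.02,-.07): 
    q=g[:,int((.2-y)*2000)-2:int((.2-y)*2000)+3].mean(1); i0=int((.72-.695)*2000); print("y",y,q[i0:i0+50:3].round().astype(int).tolist())
for x in(.63,.59,.55):
    q=g[int((.72-x)*2000)-2:int((.72-x)*2000)+3].mean(0); i0=int((.2-.15)*2000); print("x",x,q[i0:i0+40:3].round().astype(int).tolist())
Rz=Ro.from_euler('z',1,degrees=True).as_matrix()
for n,p,lo,hi in[("b",(.6462,-.0067),(100,100,50),(125,255,255)),("y",(.6452,.0513),(20,100,60),(32,255,255))]:
    O=np.array([p[0]-.062,p[1]-.0027,.016]); print(n,[px(c,O+Rz@np.array(q)/1000).round(0).tolist() for q in[(-21,-11,42),(-21,11,42),(26,-11,42),(26,11,42)]])
    nn,l,s,ce=cv2.connectedComponentsWithStats(cv2.inRange(hsv,lo,hi))
    print([s[k].tolist() for k in range(1,nn) if s[k,4]>60])
E
```

```text
t: 43.85
tcp_pos: [0.5963, 0.0431, 0.3145]
orientation: [0.707, 0.707, -0.007, -0.002]
ft_force: [-0.2, -1.0, -0.1]
width: 0.0856
finger_force: 0.0
t 43.85 q [-0.4   0.45  0.47  1.42 -0.2   1.33  0.08] tcp [0.5963 0.0431 0.3145] yaw 90.04 z [-0.0139 -0.0072 -0.9999] F [-0.2 -1.  -0.1]
g [(1964, np.float64(0.6701), np.float64(0.1097)), (1002, np.float64(0.6444), np.float64(0.1091))]
y [(2057, np.float64(0.6712), np.float64(0.0518)), (1158, np.float64(0.6055), np.float64(0.0461))]
b [(2057, np.float64(0.6722), np.float64(-0.0061)), (1359, np.float64(0.606), np.float64(-0.0138))]
r [(1948, np.float64(0.6732), np.float64(-0.064)), (701, np.float64(0.6468), np.float64(-0.0629))]
y 0.1 [186, 187, 185, 185, 187, 175, 107, 120, 187, 189, 191, 174, 112, 70, 71, 68, 66]
y 0.04 [188, 186, 186, 187, 180, 142, 127, 176, 191, 191, 186, 162, 145, 122, 107, 107, 108]
y -0.02 [183, 184, 187, 181, 160, 120, 166, 191, 192, 186, 149, 102, 86, 86, 77, 72, 79]
y -0.07 [169, 170, 172, 151, 99, 104, 176, 185, 187, 175, 108, 56, 63, 63, 62, 61, 61]
x 0.63 [177, 178, 184, 181, 164, 103, 156, 192, 187, 187, 187, 187, 187, 188]
x 0.59 [180, 178, 180, 185, 185, 122, 110, 147, 183, 190, 188, 187, 187, 187]
x 0.55 [73, 96, 155, 182, 189, 169, 101, 130, 186, 190, 188, 187, 187, 187]
b [[237.0, 200.0], [236.0, 185.0], [272.0, 200.0], [272.0, 184.0]]
[[420, 0, 92, 148, 10011], [310, 169, 10, 26, 237], [236, 177, 6, 23, 80], [250, 176, 23, 24, 385]]
y [[235.0, 158.0], [234.0, 141.0], [272.0, 157.0], [272.0, 140.0]]
[[64, 115, 58, 39, 1020], [311, 128, 11, 28, 270], [248, 135, 25, 22, 416], [235, 136, 5, 22, 84], [101, 154, 33, 23, 186]]
```

```bash
python3 -m crank '[{"jaw":-1,"linear":[-12,-50,0],"turn":-1},{"jaw":-1,"linear":[-12,-55,0],"turn":0},{"jaw":-1,"linear":[0,0,60],"turn":0},{"jaw":-1,"linear":[0,0,60],"turn":0},{"jaw":-1,"linear":[0,0,60],"turn":0},{"jaw":-1,"linear":[0,0,60],"turn":0},{"jaw":-1,"linear":[0,0,40],"turn":0},{"jaw":-1,"linear":[0,0,0],"turn":0}]' 30
python3 -m crank '[{"jaw":-1,"linear":[0,0,0],"turn":0},{"jaw":-1,"linear":[0,0,0],"turn":0}]'
python3 -c "
from h import *
go(.520,.02,.007,91)"
```

```text
t: 44.9
tcp_pos: [0.4859, 0.0155, 0.0343]
orientation: [0.701, 0.713, -0.009, -0.004]
ft_force: [0.1, -0.4, -0.1]
width: -0.0002
finger_force: 0.0
t: 45.15
tcp_pos: [0.489, 0.017, 0.038]
orientation: [0.701, 0.714, -0.006, -0.002]
ft_force: [-0.1, -0.3, -0.1]
width: 0.0003
finger_force: 0.0
t 45.15 q [-0.31  0.59  0.33  2.08 -0.35  0.54  0.3 ] tcp [0.489 0.017 0.038] yaw 91.06 z [-0.0103 -0.0059 -0.9999] F [-0.1 -0.3 -0.1]
turn 0.06 then linear [ 2.4 31.  31. ]
```

```bash
python3 -m crank '[{"jaw":-1,"linear":[2,0,31],"turn":0},{"jaw":-1,"linear":[0,10,0],"turn":0},{"jaw":-1,"linear":[0,12,0],"turn":0},{"jaw":-1,"linear":[0,12,0],"turn":0},{"jaw":-1,"linear":[0,3,0],"turn":0},{"jaw":-1,"linear":[0,0,0],"turn":0}]'
python3 -m crank '[{"jaw":-1,"linear":[0,2,0],"turn":0},{"jaw":-1,"linear":[0,0,0],"turn":0}]'
python3 -m crank '[{"jaw":-1,"linear":[0,2,0],"turn":0},{"jaw":-1,"linear":[0,0,0],"turn":0}]'
python3 -m crank '[{"jaw":-1,"linear":[0,2,0],"turn":0},{"jaw":-1,"linear":[0,0,0],"turn":0}]'
```

```text
t: 45.9
tcp_pos: [0.5228, 0.0198, 0.0055]
orientation: [0.7, 0.714, -0.008, -0.004]
ft_force: [-6.7, -0.2, 9.4]
width: -0.0002
finger_force: 5.3
t: 46.15
tcp_pos: [0.523, 0.0198, 0.0054]
orientation: [0.7, 0.714, -0.009, -0.005]
ft_force: [-11.9, -1.6, 13.1]
width: -0.0003
finger_force: 8.1
t: 46.4
tcp_pos: [0.5231, 0.0198, 0.0053]
orientation: [0.701, 0.714, -0.01, -0.007]
ft_force: [-15.9, -0.8, 18.8]
width: 0.0
finger_force: 11.2
t: 46.65
tcp_pos: [0.5232, 0.0198, 0.0053]
orientation: [0.701, 0.713, -0.011, -0.008]
ft_force: [-20.8, -0.1, 24.3]
width: 0.0002
finger_force: 14.3
```

```bash
python3 -m crank '[{"jaw":-1,"linear":[0,-25,0],"turn":0},{"jaw":-1,"linear":[0,0,-50],"turn":0},{"jaw":-1,"linear":[0,0,-60],"turn":0},{"jaw":-1,"linear":[0,40,-60],"turn":0},{"jaw":1,"linear":[10,40,-60],"turn":0},{"jaw":1,"linear":[12,20,-50],"turn":0},{"jaw":1,"linear":[0,0,0],"turn":0},{"jaw":1,"linear":[0,0,0],"turn":0}]'
python3 - <<'E'
from h import *
st()
im,c=cam("wrist"); r=rectify(im,c,.018,.6,.72,-.13,.16,2000); hr=cv2.cvtColor(r,cv2.COLOR_RGB2HSV); hsv=cv2.cvtColor(im,cv2.COLOR_RGB2HSV)
for n,lo,hi in[("g",(55,90,40),(85,255,255)),("y",(20,100,90),(32,255,255)),("b",(105,100,60),(125,255,255)),("r",(0,120,80),(5,255,255))]:
    nn,l,s,ce=cv2.connectedComponentsWithStats(cv2.inRange(hr,lo,hi)); print(n,[(int(s[k,4]),(.72-ce[k][1]/2000).round(4),(.16-ce[k][0]/2000).round(4)) for k in range(1,nn) if s[k,4]>300])
Rz=Ro.from_euler('z',1,degrees=True).as_matrix()
for n,p,lo,hi in[("b",(.6462,-.0067),(100,100,50),(125,255,255)),("y",(.6452,.0513),(20,100,60),(32,255,255))]:
    O=np.array([p[0]-.062,p[1]-.0027,.016]); print(n,[px(c,O+Rz@np.array(q)/1000).round(0).tolist() for q in[(-21,-11,42),(-21,11,42),(26,-11,42),(26,11,42)]])
    nn,l,s,ce=cv2.connectedComponentsWithStats(cv2.inRange(hsv,lo,hi)); print([s[k].tolist() for k in range(1,nn) if s[k,4]>60])
im,c=cam("scene"); hsv=cv2.cvtColor(im,cv2.COLOR_RGB2HSV)
for lo,hi in[((5,140,60),(18,255,255)),((100,120,50),(125,255,255))]:
    nn,l,s,ce=cv2.connectedComponentsWithStats(cv2.inRange(hsv,lo,hi)); print([s[k].tolist() for k in range(1,nn) if s[k,4]>40])
E
```

```text
t: 47.65
tcp_pos: [0.597, 0.0432, 0.2669]
orientation: [0.7, 0.714, -0.007, -0.003]
ft_force: [-0.7, -0.6, -0.9]
width: 0.0723
finger_force: 0.0
t 47.65 q [-0.41  0.48  0.47  1.51 -0.22  1.22  0.12] tcp [0.597  0.0432 0.2669] yaw 91.08 z [-0.0143 -0.0065 -0.9999] F [-0.7 -0.6 -0.9]
g [(1983, np.float64(0.6702), np.float64(0.1096)), (1024, np.float64(0.6445), np.float64(0.1091))]
y [(2069, np.float64(0.6713), np.float64(0.0518)), (1187, np.float64(0.6056), np.float64(0.0458))]
b [(2087, np.float64(0.6724), np.float64(-0.0063)), (1438, np.float64(0.6061), np.float64(-0.0148))]
r [(1981, np.float64(0.6733), np.float64(-0.064)), (686, np.float64(0.6468), np.float64(-0.0631))]
b [[232.0, 213.0], [232.0, 196.0], [271.0, 214.0], [272.0, 196.0]]
[[436, 0, 76, 160, 8879], [313, 179, 12, 29, 293], [232, 187, 6, 27, 99], [247, 186, 26, 28, 492]]
y [[231.0, 166.0], [230.0, 147.0], [272.0, 167.0], [272.0, 147.0]]
[[38, 116, 67, 43, 1330], [316, 134, 12, 31, 333], [246, 141, 28, 25, 517], [231, 142, 6, 24, 97], [79, 159, 40, 26, 255]]
[[127, 119, 16, 33, 155], [85, 227, 23, 17, 156]]
[[287, 0, 51, 32, 1306], [44, 31, 70, 34, 1833], [111, 124, 17, 34, 148], [229, 209, 17, 24, 174], [212, 243, 12, 8, 48], [161, 300, 120, 84, 5263], [484, 317, 28, 39, 580]]
```

All in place; handing in.

```bash
python3 -c "
from workcell import ticket
print(ticket.close_job())"
```

```text
the job is handed in; nothing more can be done
None
```

Job handed in after about 48 s of the 210 s: the plate is flush against both stops, the yellow and blue probes (the only two on the mat) are clamped on their own posts, the orange tag hangs on the hook with the blue tag undisturbed, and the arm never went near the beaker or the vial, though I did not re-check those two at the end; the hand-in reported no verdict.

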